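Unlock a tool chest's folding lid stay, lower the lid and snap it shut

ROBOT

A 6-joint arm with a two-finger parallel gripper is mounted at the origin on the work surface. World frame = base frame: x ahead of the robot, y to its left, z up, the work surface at z = 0. Lengths are in m, angles in degrees, forces in N, time in s.
With the tool pointing down it reaches from about 0.4 to 0.825 m from the base axis. Payload 7 kg.
Tool frame: the origin (TCP) lies on the mounting face of the last link; the fingertips stand 178 mm ahead of it and the grasp point (between the pads) lies 159 mm ahead of it (ctrl.tip_extent is the distance from the TCP to the fingertips, in m); z points along the fingers, y is the direction in which the jaws open and shut (so a half turn about z gives the same grasp; the last joint's range is limited). The gripper opens to 88 mm and grips with 3 to 60 N. Pads are 19 mm wide; open, the fingers measure 130 mm over their backs; the gripper's body (78 mm by 193 mm) begins 47 mm behind the grasp point.
Start: joints at [-58.207, 20.546, 0.682, 0, -70.136, -16.507], TCP at [0.178, -0.651, 0.405] pointing down, gripper open.
Joint ranges: [-176.03, 176.03], [-82.01, 121.73], [-58.28, 71.71], [-173.87, 95.51], [-174.79, -0.11], [-173.66, 173.66]. Speed limits (degrees/s): [136.94, 136.94, 172.46, 180, 180, 180].

INTERFACE

Orientations are given as [roll, pitch, yaw] about the fixed x, y, z axes, in that order (R = Rz(yaw) Ry(pitch) Rx(roll)).
In Python, from plant import ctrl gives the robot as it stands. The module is installed in compiled form; this text tells all that it offers.
- The arm moves only by the tool carry_out, never from a script. Its argument "moves" is text: rows parted by semicolons, each of 7 numbers parted by spaces: the finger opening in m, from 0 to 0.0876, then the shift along the tool's x, y, z in m, then the turn, a rotation vector about the tool's x, y, z in rad. A call has 1 to 20 rows; each row is the pose to reach, as a shift and turn from the pose commanded when the call began, along the tool's axes at that moment; what a row does not reach only later rows make up. A row lasts 1/10 s, in which the tool goes at most 50 mm and 8.59 degrees, less where a joint would pass 70% of its speed; a pose out of reach is approached as far as the arm can. A call with a gripper value outside its range is refused whole. The fingers move at their own pace and stop on an object; the grip force is fixed at half the most. Time passes only in rows, so rows that repeat a pose let the fingers close. It gives the time, the measured TCP pose, the force and the opening at its end, in the units of the state.
- ctrl.get_obs(): the state, without advancing time (a new reading comes with each control period).
- ctrl.snapshot(name): name is "scene" or "side" or "wrist"; returns a dict with "image" (384x512x3 uint8, red, green, blue), "K" (3x3 intrinsics, pixels), "k1" (the pictures are not rectified: a ray, as slopes to the right and down, at radius r is drawn at 1 + k1 r^2 times it, then the intrinsics apply), "R" (3x3) and "t" (3): a world point X has camera coordinates R X + t. Camera axes: x right, y down, z forward; pixel columns grow to the right and rows downward; lengths in m; the calibration is good to about 2 mm. A picture is of the moment at which its call begins. There is no depth.
- ctrl.close_job(): hands the job in, once; it reports no verdict.
Trained networks look in a picture, given as the dict that the camera call returned (one of the last four; its "shot" number tells which), for a name from the list of things; names that differ only in an ending like _2 or _b are one class to them, and where a whole thing is asked for, a point or a joint stands for the part that bears it (a point fixed in the world has none). Each returns a list of dicts, best first, with "confidence" (0 to 1); they miss things now and then, are a little off and sometimes report something else, mostly with a low value. They report only what shows in the picture. A call takes as long as a camera call.
- ctrl.recognise(picture, label): "extent" ([left, top, right, bottom] in pixels, round what is visible of it).
- ctrl.trace(picture, label): "region" (384x512 bool, what is visible of it) and "extent" ([left, top, right, bottom] in pixels, round what is visible of it).
- ctrl.mark_of(picture, label): "at" ([row, column] in pixels: a listed point, or the origin of a listed thing).
The state is a dict: "clock": time; "joint_pos": joint angles; "qvel": joint speeds; "tau": joint torques, N m; "tool_pos": TCP position; "orientation": TCP orientation; "force": force on the tool from outside, world axes, zero at the start; "moment": the same for the moment, N m; "opening": finger opening in m.
Only numpy, scipy, OpenCV 4.12 (cv2) and the standard library are available. Lean on these libraries where they do the work, as an engineer would, in place of code of your own. Each camera call takes 0.05 s, during which the arm holds its last target.

TASK

Close the tool chest on the bench. Unlock its folding lid stay by lifting the knee up past centre, pinching it lightly and never forcing the stay; then take the lid by its handle and lower it under control, without letting it drop, and press its front edge down, firmly but gently, until the latch clicks and the lid stays fully shut. Leave the other things on the bench alone.

Things in the scene. Friction and masses are not known exactly. Their poses are not given: they have to be found in the camera images.
- chest: Grey sheet-steel tool chest fixed on the bench: 280 mm long along its own x, 200 mm deep along its own y, 110 mm high to the rim. Origin: centre of the underside. Its -x end, which bears the stay, is towards the robot; yaw within 0.25 rad. The lid is hinged along the top of the +y side; the front is the -y side.
- lid (a joint): Lid angle, rad: 0 propped open (78 degrees above level), grows as it closes, level at 1.36. Unlocked, it stays put near upright, but beyond about 0.4 it falls by its own weight if not held. At 1.29 to 1.36 it rests on a sprung latch and a stiff rubber seal (8 N per mm); pressed with 6 to 16 N it latches, up to 2.5 mm higher or lower from chest to chest, between 1.342 and 1.374.
- bolt (a joint): Bevelled latch bolt inside the chest's front wall, travel in m: 0 sprung out, 0.004 to 0.006 while the lid's strike, coming down, holds it pushed back, and 0 again when it has clicked out over the strike (lid beyond 1.335): latched.
- lid_panel: The lid's flat panel, 284 x 202 x 16 mm, 0.5 to 0.8 kg, without the handle. Origin: on the hinge line, mid-length, its underside; its own -y runs to the front edge. Pressing on it with over 25 N dents it.
- stay_knee (a joint): Bend of the stay's knee, rad: 0 locked at its stop, 0.26 links in line (dead centre), above that unlocked, 2.25 with the lid shut. Below 0.26, pulling the lid down only jams the stay. The rivet is stiff, so the knee stays where it is left. Just past centre the lid still moves stiffly, from 0.45 on easily.
- stay_lower: Lower link of the stay: steel strip 65 mm between pivots, 14 x 3 mm, flat on the outside of the chest's -x end, 60 mm below the rim and 160 mm forward of the hinge line at its pivot (its origin). From the knee at its other end a second strip, 129 mm between pivots, runs up to the lid.
- knee_pin (a point): Middle of the finger pin at the knee: round, 10 mm across, about 40 mm long, sticking out towards the robot along the chest's -x; this point is 15 mm from its free end. Pinch it along the chest's y, the gripper leaning slightly away from chest and lid. It turns on a 65 mm circle about stay_pivot. Unlocking takes about 5 N; the stay bears 25 N at most, a pinch counting both fingers.
- stay_pivot (a point): Fixed pivot of the lower link on the chest's -x end, axis along the chest's x. Locked, the pin is 57 mm behind (chest +y) and 31 mm above it. Lifting swings the pin up and forward (towards chest -y): dead centre after 0.17 rad of swing (11 mm), stay_knee 0.45 after 0.30 rad (19 mm).
- hinge (a point): Middle of the lid's hinge line, at rim height, 110 mm above the bench; the line runs along the chest's x.
- handle (a point): Middle of the bar of the bow handle on the lid's front edge: steel bar 10 mm across, 110 mm long along the chest's x, 33 mm clear of the lid's edge. It moves with the lid about the hinge line 238 mm out from it and, lid level, 8 mm above it; 344 mm above the bench with the lid propped, 118 mm when shut.
- front_edge (a point): Point on the lid's outer face 185 mm from the hinge line, at mid-length near the front edge, where to press it shut. With the lid shut it faces up, 127 mm above the bench.
- glue: Bystander: white bottle 54 mm across, 150 mm tall, standing behind the lid (robot's left). Origin: centre of its underside.
- tin: Bystander: plain tin can 70 mm across, 85 mm tall, standing behind the lid. Origin: centre of its underside.
- spanner: Bystander: steel spanner 180 mm long lying in front of the chest (robot's right). Origin: underside, at its middle.
- tape: Bystander: grey roll of tape 90 mm across, 25 mm high, lying in front of the chest. Origin: centre of its underside.

How it is judged (in metres and radians):
On the way, in this order (a step that is already met when the one before it is completed fails the run):
1. the stay's knee is lifted past centre while the lid still stands (value of joint stay_knee above 0.36 rad and value of joint lid below 0.4 rad), for 0.2 s.
2. the lid is lowered until it is nearly down (value of joint lid above 1.2 rad), for 0.2 s.
At the end, for the whole second after the job is handed in: The lid is fully shut and held by the latch (lid angle above 1.335 rad and the bolt sprung back out to within 1.5 mm), at rest, with the stay folded (value of joint lid above 1.335 rad and value of joint bolt below 0.0015 m and velocity of joint lid below 0.05 rad/s and value of joint stay_knee above 2.1 rad); the robot touches nothing.
It fails at once if the lid drops: it closes faster than 1.5 rad/s while more than about 30 mm from shut (velocity of joint lid above 1.5 rad/s and value of joint lid below 1.2 rad).
It fails at once if the stay is forced: more than 25 N on it, both fingers of a pinch added up (contact force between stay_lower and the fingers above 25 N or contact force between stay_lower and the arm above 25 N).
It fails at once if the lid's panel is pressed with more than 25 N (contact force between lid_panel and the fingers above 25 N or contact force between lid_panel and the arm above 25 N).
It fails at once if a bystander is moved by more than 30 mm (distance of any of glue, tin, spanner, tape from where it was at the start of the episode above 0.03 m).
It also fails if it takes over 72 s, if anything falls off the work surface, if the arm or the gripper's body presses on something with over 40 N, if the wrist force passes 120 N, or if a joint passes its speed limit or range.

## Working session

There is one attempt and no reset: what is moved stays moved. The work goes in short steps, Python scripts to look and compute and a tool call to move; the robot and the scene stay as the last step left them, time stands still between calls to the robot, and variables do not carry over. Pictures are saved under pics/ and viewed, and the job is handed in when it is done.

Besides the shell and the picture viewer there is one more tool, called after ">>>" as name(argument=value, ...) on one line, values as JSON. carry_out: Moves the arm, as the interface text tells. Its arguments: {"type":"object","properties":{"moves":{"type":"string"}},"required":["moves"]}

```bash
mkdir -p pics; ls
cat > h.py <<'E'
import numpy as np, cv2
from plant import ctrl
from scipy.spatial.transform import Rotation as Ro
from scipy.optimize import least_squares
np.set_printoptions(precision=4,suppress=True)
def snap(n,f=None):
    p=ctrl.snapshot(n)
    if f: cv2.imwrite('pics/'+f,p['image'][:,:,::-1])
    return p
def proj(p,X):
    c=np.asarray(p['R'])@np.asarray(X)+np.asarray(p['t']).ravel()
    s=c[:2]/c[2]; s=s*(1+p['k1']*(s@s)); K=np.asarray(p['K'])
    return np.array([K[0,0]*s[0]+K[0,2],K[1,1]*s[1]+K[1,2]])
E
python3 - <<'E'
from h import *
print(ctrl.get_obs())
for n in ['scene','side','wrist']:
    p=snap(n,n+'0.png')
    print(n,p['K'],p['k1'],p['R'],p['t'],-np.asarray(p['R']).T@np.asarray(p['t']).ravel())
    for l in ['knee_pin','stay_pivot','hinge','handle','front_edge','chest','lid_panel','stay_lower','glue','tin','spanner','tape']:
        r=ctrl.mark_of(p,l)
        print(l,[(np.round(d['at'],1),round(d['confidence'],2)) for d in r[:2]])
E
```

```text
pics
{'clock': 0.0, 'joint_pos': array([-58.2063,  20.5912,   0.6341,  -0.0212, -70.1368, -16.5071]), 'qvel': array([ 0.0176, -0.035 , -0.0274,  0.039 , -0.0856, -0.0063]), 'tau': array([ -0.0014, -58.2723,  29.3057,   6.9976,   0.0068,  -0.0001]), 'tool_pos': array([ 0.1779, -0.6509,  0.4037]), 'orientation': array([ 179.9043,   -0.0076, -164.7206]), 'force': array([-0.5388, -0.9335,  0.3451]), 'moment': array([ 0.0869, -0.0174,  0.0106]), 'opening': 0.08738785435041416}
scene [[475.3273   0.     263.1292]
 [  0.     475.3273 190.799 ]
 [  0.       0.       1.    ]] -0.10357255009987408 [[-0.8704 -0.492  -0.0193]
 [-0.3741  0.6863 -0.6238]
 [ 0.3201 -0.5357 -0.7814]] [0.4936 0.3492 1.1672] [0.1866 0.6285 1.1394]
knee_pin [(array([251.3, 294.5]), 0.78), (array([144.9, 301. ]), 0.49)]
stay_pivot [(array([233.5, 294.1]), 0.78)]
hinge [(array([239.3, 216.4]), 0.95)]
handle [(array([171.2, 219.6]), 0.96)]
front_edge [(array([186.9, 212.4]), 0.61), (array([177.2, 354. ]), 0.29)]
chest []
lid_panel [(array([239.8, 215.8]), 0.72)]
stay_lower [(array([237. , 296.6]), 0.68)]
glue [(array([336
[... 629 characters left out ...]
213.1]), 0.78)]
chest [(array([227.2, 244.9]), 0.88)]
lid_panel [(array([222.9, 213.7]), 0.57)]
stay_lower [(array([233.3, 291.2]), 0.77)]
glue [(array([305.7, 133.9]), 0.81)]
tin [(array([343.9, 182.7]), 0.96), (array([234.1, 293.8]), 0.17)]
spanner [(array([196.7, 368.3]), 0.81)]
tape [(array([157.1, 321.2]), 0.79)]
wrist [[276.7188   0.     255.8026]
 [  0.     276.7188 187.4226]
 [  0.       0.       1.    ]] 0.009520035889717181 [[-0.2633  0.9647  0.0018]
 [ 0.931   0.2536  0.2626]
 [ 0.2529  0.0708 -0.9649]] [ 0.6745 -0.0331  0.3923] [ 0.1092 -0.6701  0.386 ]
knee_pin []
stay_pivot []
hinge []
handle []
front_edge []
chest []
lid_panel []
stay_lower []
glue []
tin []
spanner []
tape []
```

View pics/scene0.png

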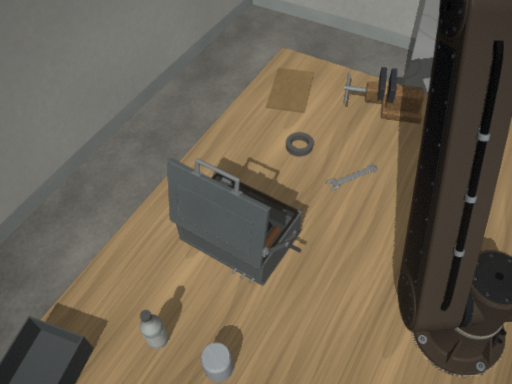

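View pics/side0.png

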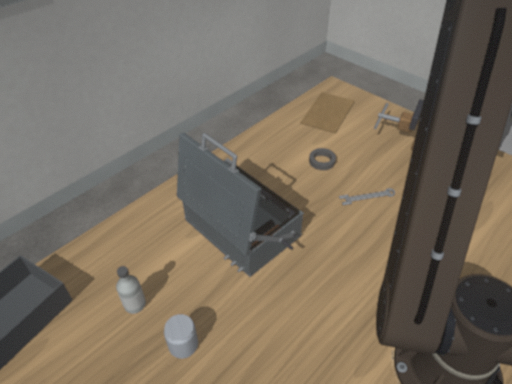

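```bash
cat >> h.py <<'E'
def lidpt(th,out,up):   # th lid joint; returns chest y,z
    a=np.deg2rad(78)-th
    return 0.1-(out*np.cos(a)-up*np.sin(a)), 0.11+out*np.sin(a)+up*np.cos(a)
def pinpt(sw):
    a=np.arctan2(.031,.057)+sw
    return -0.06+.065*np.cos(a), .05+.065*np.sin(a)
def model(th=0,sw=0,px=-0.165):
    return dict(hinge=(0,.1,.11),handle=(0,*lidpt(th,.238,.008)),front_edge=(0,*lidpt(th,.185,.017)),
      chest=(0,0,0),stay_pivot=(-.145,-.06,.05),stay_lower=(-.145,-.06,.05),lid_panel=(0,.1,.11),knee_pin=(px,*pinpt(sw)))
def c2w(q,X): 
    c,s=np.cos(q[2]),np.sin(q[2]); X=np.asarray(X)
    return np.array([q[0]+c*X[0]-s*X[1],q[1]+s*X[0]+c*X[1],X[2]])
E
python3 - <<'E'
from h import *
M=model(); obs=[]
ps=[]
for n in ['scene','side']:
  for k in range(2):
    p=snap(n); ps.append(p)
    for l in M:
        for d in ctrl.mark_of(p,l)[:2]:
            obs.append((p,n,l,np.array(d['at'])[::-1],d['confidence']))
def res(q):
    return np.concatenate([(proj(p,c2w(q,M[l] if l!='knee_pin' else (q[3],)+M[l][1:]))-a)*c/3 for p,n,l,a,c in obs])
b=None
for y0 in (-.1,0,.1):
    r=least_squares(res,[.6,y0,0,-.165],loss='cauchy'); 
    if b is None or r.cost<b.cost:b=r
print(b.x,b.cost)
for p,n,l,a,c in obs: print(n,l,round(c,2),a,proj(p,c2w(b.x,M[l] if l!='knee_pin' else (b.x[3],)+M[l][1:]))-a)
np.save('q.npy',b.x)
for p,f in ((ps[0],'sc1'),(ps[2],'si1')):
    im=cv2.resize(p['image'][120:300,150:330][:,:,::-1],None,fx=4,fy=4,interpolation=cv2.INTER_CUBIC)[:600]
    im=cv2.resize(p['image'][140:290,150:330][:,:,::-1],None,fx=4,fy=4,interpolation=cv2.INTER_CUBIC)
    for l in M:
        X=M[l] if l!='knee_pin' else (b.x[3],)+M[l][1:]
        u=(proj(p,c2w(b.x,X))-[150,140]+.5)*4
        cv2.circle(im,tuple(int(v) for v in u),4,(0,0,255),1)
    for x in(-.14,.14):
      for y in (-.1,.1):
        for z in (0,.11):
          u=(proj(p,c2w(b.x,(x,y,z)))-[150,140]+.5)*4; cv2.circle(im,tuple(int(v) for v in u),4,(0,255,0),1)
    cv2.imwrite(f'pics/{f}.png',im)
E
```

```text
[ 0.6278  0.0199 -0.0752 -0.1759] 34.93415991763329
scene hinge 0.77 [215.1 238.3] [1.2482 1.0867]
scene handle 0.87 [222. 171.] [-4.5023 -1.9765]
scene front_edge 0.74 [215.4 187.5] [-1.082   1.3881]
scene chest 0.38 [153.7 337.5] [  87.5166 -101.928 ]
scene stay_pivot 0.56 [294.6 232.9] [1.5515 1.4605]
scene stay_lower 0.72 [297.  238.1] [-0.8485 -3.7395]
scene lid_panel 0.95 [214.8 239.3] [1.5482 0.0867]
scene knee_pin 0.78 [293.6 248. ] [1.6991 0.6332]
scene hinge 0.76 [216.4 238.1] [-0.0518  1.2867]
scene handle 0.82 [219.4 170.3] [-1.9023 -1.2765]
scene front_edge 0.96 [213.2 185.2] [1.118  3.6881]
scene chest 0.67 [219.4 240.5] [21.8166 -4.928 ]
scene stay_pivot 0.89 [293.3 235.9] [ 2.8515 -1.5395]
scene stay_lower 0.65 [297.4 237.3] [-1.2485 -2.9395]
scene lid_panel 0.74 [159.2 336.8] [ 57.1482 -97.4133]
scene lid_panel 0.69 [212.2 242.1] [ 4.1482 -2.7133]
scene knee_pin 0.66 [293.4 250.6] [ 1.8991 -1.9668]
side hinge 0.55 [215.  223.4] [-2.6125 -2.2044]
side handle 0.82 [217.2 143.7] [1.6794 1.5007]
side handle 0.74 [367.  199.1] [-148.1206  -53.8993]
side front_edge 0.65 [2
[... 151 characters left out ...]
294.2 233.9] [-1.3763  1.3899]
side lid_panel 0.93 [213.9 220.5] [-1.5125  0.6956]
side lid_panel 0.58 [292.9 232.2] [-80.5125 -11.0044]
side knee_pin 0.81 [288.7 247. ] [-2.1755 -0.9851]
side hinge 0.95 [213.3 223.6] [-0.9125 -2.4044]
side handle 0.86 [219.  144.7] [-0.1206  0.5007]
side front_edge 0.93 [213.6 165. ] [0.1417 0.2002]
side chest 0.95 [243.  226.7] [-0.8391  1.9238]
side stay_pivot 0.63 [293.4 233.3] [-0.5763  1.9899]
side stay_pivot 0.46 [366.3 199.9] [-73.4763  35.3899]
side stay_lower 0.79 [290.5 231. ] [2.3237 4.2899]
side stay_lower 0.19 [322.1 159.6] [-29.2763  75.6899]
side lid_panel 0.91 [214.9 222.6] [-2.5125 -1.4044]
side knee_pin 0.48 [286.1 247.1] [ 0.4245 -1.0851]
```

View pics/sc1.png

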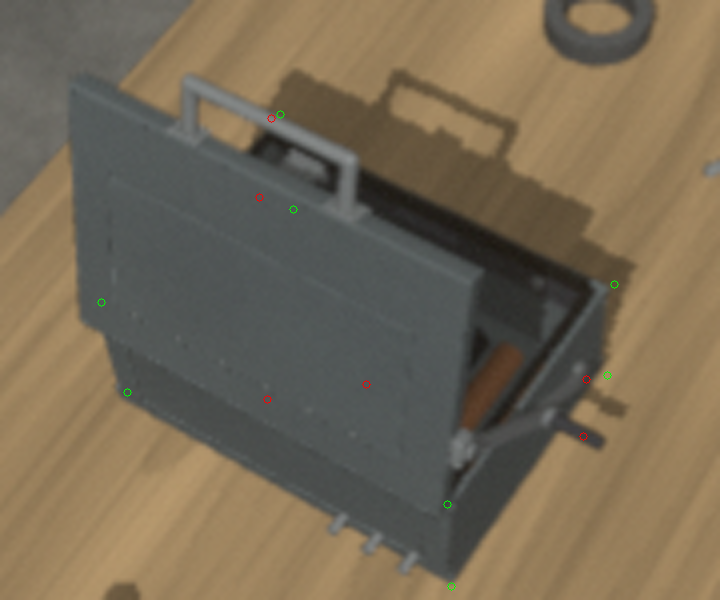

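View pics/si1.png

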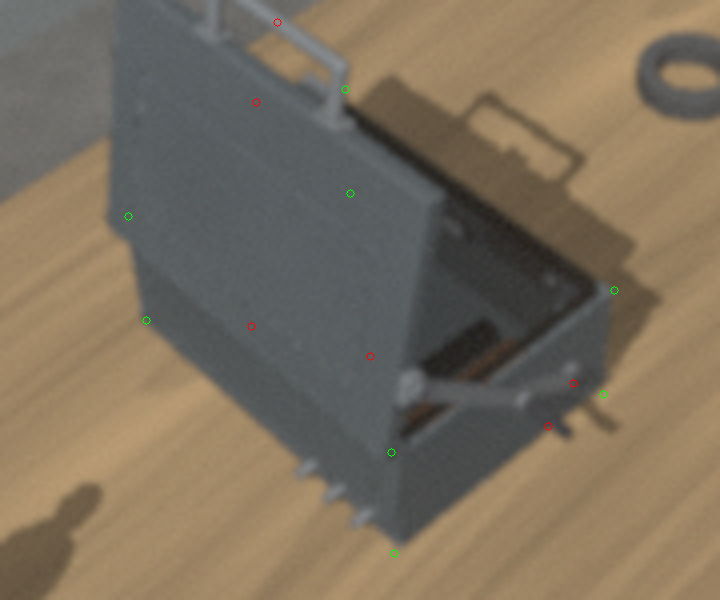

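```bash
cat > fit.py <<'E'
from h import *
M=model(); obs=[]
PICK={'scene':[((-.14,.1,0),(447,580)),((.14,.1,0),(122,392)),((-.14,-.1,.11),(607,287)),(((-.19,)+M['knee_pin'][1:]),(603,443))],
'side':[((-.14,.1,0),(402,545)),((.14,.1,0),(147,318)),((-.14,-.1,.11),(608,288)),(((-.19,)+M['knee_pin'][1:]),(571,435))]}
for n in ['scene','side']:
  for k in range(3):
    p=snap(n)
    for l in M:
        for d in ctrl.mark_of(p,l)[:1]:
            obs.append((M[l],p,n,l,np.array(d['at'])[::-1],d['confidence']))
  for X,u in PICK[n]: obs.append((X,p,n,'pick',np.array([150,140])+np.array(u)/4-.5,2))
def mx(X,q): 
    X=np.array(X,float)
    if X[0]<-.16: X[0]+=q[3]
    return X
def res(q): return np.concatenate([(proj(p,c2w(q,mx(X,q)))-a)*c/2 for X,p,n,l,a,c in obs])
b=least_squares(res,[.63,.02,-.07,0],loss='cauchy')
print(b.x,b.cost)
for n in ['scene','side']:
  for l in list(M)+['pick']:
    v=[np.round(proj(p,c2w(b.x,mx(X,b.x)))-a,1) for X,p,n2,l2,a,c in obs if n2==n and l2==l]
    print(n,l,*v)
np.save('q.npy',b.x)
q=b.x
for sw in (0,.17,.30,.4): print(sw,c2w(q,(-.175+q[3],*pinpt(sw))))
E
python3 fit.py
```

```text
[ 0.6305  0.0186 -0.0631 -0.0055] 30.100724466638813
scene hinge [0.4 0.3] [ 1.1 -0.7] [ 0.3 -2.7]
scene handle [-0.7 -3. ] [-1.9  0.4] [-0.8 -2.2]
scene front_edge [-1.   0.4] [-1.   0.6] [-0.5 -1.1]
scene chest [-51. -15.]
scene stay_pivot [ 5.4 -3.3] [ 1.9 -0.7] [1.  1.1]
scene stay_lower [-2.2 -2.8] [-3.  -2.5] [-2.1 -2.6]
scene lid_panel [ 0.3 -1.8] [1.4 0.5] [ 1.5 -3. ]
scene knee_pin [ 0.3 -3.5] [-60.   69.3] [-2.  -1.7]
scene pick [1.3 0.6] [0.7 0. ] [ 1.1 -2. ] [1.3 0.4]
side hinge [-2.5 -4.4] [-3.7 -0.9] [-0.  -1.9]
side handle [ 1.4 -0. ] [-1.2  1.5]
side front_edge [-2.2  0.4] [1.  1.4] [ 1.4 -0.2]
side chest [-1.7  0.1] [-1.   1.3] [-3.6 -0.7]
side stay_pivot [1.7 3.2] [1.3 1. ] [ 2.  -1.2]
side stay_lower [-3.   2.2] [0.3 1.8] [-2.3  0.7]
side lid_panel [-3.7  0.4] [-2.6  0.9] [-0.4 -1. ]
side knee_pin [ 0.7 -1.6] [-1.5 -1.5] [-3.1 -2.3]
side pick [-1.4  1.1] [-0.6  0.3] [ 1.2 -0.6] [-0.2  0.8]
0 [0.4501 0.0271 0.0811]
0.17 [0.4498 0.021  0.0903]
0.3 [0.4494 0.0154 0.0965]
0.4 [0.4491 0.0105 0.1008]
```

```bash
cat >> h.py <<'E'
def Rtool(yaw,phi,t,flip=False):
    phi,t=np.deg2rad([phi,t])
    j=np.array([0,np.cos(phi),-np.sin(phi)]); z0=np.array([0,-np.sin(phi),-np.cos(phi)])
    z=np.cos(t)*z0+np.sin(t)*np.array([1,0,0]); y=-j if flip else j; x=np.cross(y,z)
    return Ro.from_euler('z',yaw).as_matrix()@np.c_[x,y,z]
def cur():
    o=ctrl.get_obs(); return np.array(o['tool_pos']),Ro.from_euler('xyz',o['orientation'],degrees=True).as_matrix(),o
def rel(P,R,P0=None,R0=None):
    if P0 is None: P0,R0,_=cur()
    return np.r_[R0.T@(P-P0),Ro.from_matrix(R0.T@R).as_rotvec()]
E
python3 - <<'E'
from h import *
q=np.load('q.npy')
pin=c2w(q,(-.18,*pinpt(0)))
for phi,t in ((20,20),(0,22)):
    R=Rtool(q[2],phi,t)
    g=pin-R[:,2]*.159
    print(pin,R,'TCP at grasp',g)
    for P,RR in (((.5,-.35,.45),R),(g-R[:,2]*.13,R),(g-R[:,2]*.05,R)): print(rel(np.array(P),RR))
E
```

```text
[0.4507 0.027  0.0811] [[-0.9452  0.0592  0.3211]
 [-0.0575  0.9378 -0.3423]
 [-0.3214 -0.342  -0.883 ]] TCP at grasp [0.3996 0.0815 0.2215]
[-0.3901  0.2055 -0.0454  0.3987 -0.2849  0.2624]
[-0.3785  0.7021  0.0684  0.3987 -0.2849  0.2624]
[-0.396   0.6689  0.139   0.3987 -0.2849  0.2624]
[0.4507 0.027  0.0811] [[-0.9253  0.063   0.3739]
 [ 0.0585  0.998  -0.0236]
 [-0.3746  0.     -0.9272]] TCP at grasp [0.3912 0.0308 0.2285]
[-0.3901  0.2055 -0.0454  0.0634 -0.3805  0.3258]
[-0.3395  0.6173  0.0556  0.0634 -0.3805  0.3258]
[-0.3678  0.6076  0.1298  0.0634 -0.3805  0.3258]
```

>>> carry_out(moves="0.05 -0.08 0.04 -0.01 0 0 0;0.05 -0.16 0.08 -0.02 0.05 -0.04 0.04;0.05 -0.24 0.12 -0.03 0.1 -0.07 0.07;0.05 -0.32 0.16 -0.04 0.15 -0.1 0.1;0.05 -0.39 0.205 -0.045 0.2 -0.14 0.13;0.05 -0.39 0.25 -0.045 0.25 -0.18 0.16;0.05 -0.39 0.3 -0.045 0.3 -0.21 0.2;0.05 -0.39 0.35 -0.04 0.35 -0.25 0.23;0.05 -0.39 0.4 -0.03 0.399 -0.285 0.262;0.05 -0.385 0.45 -0.02 0.399 -0.285 0.262;0.05 -0.38 0.5 -0.01 0.399 -0.285 0.262;0.05 -0.38 0.55 0.0 0.399 -0.285 0.262;0.05 -0.38 0.55 0 0.399 -0.285 0.262;0.05 -0.38 0.55 0 0.399 -0.285 0.262;0.05 -0.38 0.55 0 0.399 -0.285 0.262;0.05 -0.38 0.55 0 0.399 -0.285 0.262")

```text
clock: 8.05
tool_pos: [0.3995, -0.0147, 0.4051]
orientation: [-158.8, 18.9, -175.9]
force: [0.1, -0.6, -0.2]
opening: 0.0497
```

Run:
```python
from h import *
q=np.load('q.npy')
P,R0,o=cur(); print(o)
pin=c2w(q,(-.18,*pinpt(0)))
R=Rtool(q[2],20,20); g=pin-R[:,2]*.159
print(rel(g-R[:,2]*.13,R),rel(g-R[:,2]*.05,R),rel(g,R))
```

```text
{'clock': 8.05, 'joint_pos': array([  36.3893,  -12.5298,  -51.5303,   35.8064,  -52.8518, -148.3452]), 'qvel': array([-7.3758,  0.2873,  0.5652, -0.6654,  1.8838,  6.7471]), 'tau': array([ 2.8757, -9.4377, 26.2837,  5.8036, -0.9861, -1.5916]), 'tool_pos': array([ 0.3995, -0.0147,  0.4051]), 'orientation': array([-158.836 ,   18.8753, -175.8617]), 'force': array([ 0.0827, -0.5582, -0.2251]), 'moment': array([1.046 , 0.9488, 0.0143]), 'opening': 0.04971351290590117}
[ 0.0519  0.1534 -0.0004  0.0039  0.006   0.0093] [0.0524 0.1531 0.0796 0.0039 0.006  0.0093] [0.0527 0.153  0.1296 0.0039 0.006  0.0093]
```

>>> carry_out(moves="0.04 0.03 0.03 0.02 0 0 0;0.04 0.05 0.06 0.04 0 0 0;0.04 0.052 0.1 0.05 0.004 0.006 0.009;0.04 0.052 0.13 0.06 0.004 0.006 0.009;0.04 0.052 0.153 0.065 0.004 0.006 0.009;0.04 0.052 0.153 0.065 0.004 0.006 0.009;0.04 0.052 0.153 0.065 0.004 0.006 0.009;0.04 0.052 0.153 0.065 0.004 0.006 0.009")

```text
clock: 8.85
tool_pos: [0.3931, 0.1057, 0.2934]
orientation: [-158.8, 17.4, -177.7]
force: [-0.6, 0.2, 0.0]
opening: 0.0402
```

Run:
```python
from h import *
q=np.load('q.npy')
P,R0,o=cur(); print(o)
pin=c2w(q,(-.18,*pinpt(0)))
R=Rtool(q[2],20,20); g=pin-R[:,2]*.159
print(rel(g,R))
for n in('wrist','side','scene'):
    p=snap(n,n+'2.png'); print(n,proj(p,pin), [ (d['at'],d['confidence']) for d in ctrl.mark_of(p,'knee_pin')],proj(p,P+R0[:,2]*.159))
```

```text
{'clock': 8.85, 'joint_pos': array([  50.74  ,   -0.1007,  -58.2266,   39.6189,  -44.7135, -173.4924]), 'qvel': array([-0.2695, -0.749 , -0.0118,  0.0876,  0.0459, -0.0503]), 'tau': array([  0.2577, -19.1081,  20.172 ,   3.7994,  -1.0467,   0.0451]), 'tool_pos': array([0.3931, 0.1057, 0.2934]), 'orientation': array([-158.8273,   17.4339, -177.7084]), 'force': array([-0.596 ,  0.2258,  0.0472]), 'moment': array([ 1.1455,  0.9472, -0.025 ]), 'opening': 0.040150287517440014}
[ 0.0162  0.0025  0.0744 -0.0064 -0.0285 -0.0101]
wrist [260.9922 188.4302] [([187.7, 264.5], 0.86)] [257.0831 244.2349]
side [287.7687 245.6094] [] [286.2747 235.4485]
scene [296.3736 247.9407] [] [297.1055 241.5453]
```

View pics/wrist2.png

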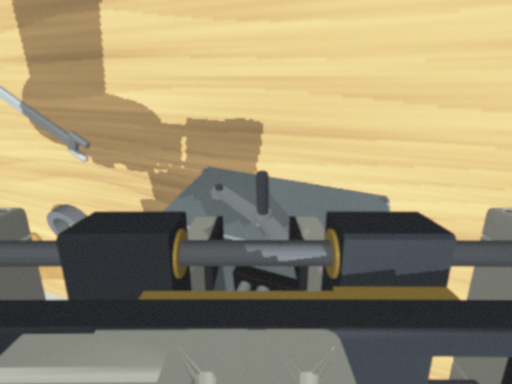

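View pics/side2.png

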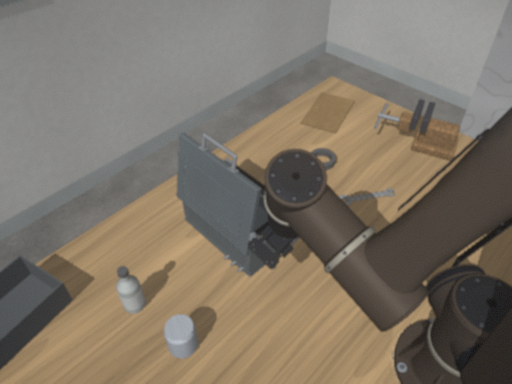

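>>> carry_out(moves="0.04 0 -0.03 -0.03 0 0 0;0.04 -0.02 -0.07 -0.05 0 0 0;0.04 -0.04 -0.11 -0.06 0 0 0;0.04 -0.05 -0.15 -0.06 0 0 0;0.04 -0.05 -0.17 -0.06 0 0 0;0.04 -0.05 -0.17 -0.06 0 0 -0.14;0.04 -0.05 -0.17 -0.06 0 0 -0.28;0.04 -0.05 -0.17 -0.06 0 0 -0.28")

```text
clock: 9.95
tool_pos: [0.4111, -0.0303, 0.4203]
orientation: [-155.0, 11.1, -162.4]
force: [0.4, 0.1, 0.5]
opening: 0.0403
```

Run:
```python
from h import *
q=np.load('q.npy')
P,R0,o=cur(); print(o)
```

```text
{'clock': 9.95, 'joint_pos': array([  33.1975,  -11.4363,  -47.9141,   33.5845,  -55.0698, -127.9871]), 'qvel': array([ 0.665 ,  0.2934, -0.0341, -0.0218,  0.0252, -9.642 ]), 'tau': array([ -0.2196, -11.4131,  27.6134,   6.1724,  -0.4329,   2.1265]), 'tool_pos': array([ 0.4111, -0.0303,  0.4203]), 'orientation': array([-155.0176,   11.064 , -162.3533]), 'force': array([0.3855, 0.0532, 0.4913]), 'moment': array([ 1.2247,  1.015 , -0.0144]), 'opening': 0.040272871969343864}
```

>>> carry_out(moves="0.04 0 0 0 0 0 -0.14;0.04 0 0 0 0 0 -0.28;0.04 0 0 0 0 0 -0.42;0.04 0 0 0 0 0 -0.56;0.04 0 0 0 0 0 -0.7;0.04 0 0 0 0 0 -0.84;0.04 0 0 0 0 0 -0.98;0.04 0 0 0 0 0 -1.12;0.04 0 0 0 0 0 -1.26;0.04 0 0 0 0 0 -1.4;0.04 0 0 0 0 0 -1.54;0.04 0 0 0 0 0 -1.68;0.04 0 0 0 0 0 -1.82;0.04 0 0 0 0 0 -1.96;0.04 0 0 0 0 0 -2.1;0.04 0 0 0 0 0 -2.24;0.04 0 0 0 0 0 -2.38;0.04 0 0 0 0 0 -2.52;0.04 0 0 0 0 0 -2.66;0.04 0 0 0 0 0 -2.8")

```text
clock: 11.95
tool_pos: [0.4113, -0.0297, 0.42]
orientation: [159.9, -18.6, -1.0]
force: [-1.0, -0.8, -0.3]
opening: 0.0401
```

Run:
```python
from h import *
q=np.load('q.npy')
P,R0,o=cur(); print(o)
pin=c2w(q,(-.18,*pinpt(0)))
for phi,t in ((20,20),(12,18),(5,18)):
    R=Rtool(q[2],phi,t,True); g=pin-R[:,2]*.159
    print(phi,g,rel(g-R[:,2]*.06,R),rel(g,R))
```

```text
{'clock': 11.95, 'joint_pos': array([ 33.2697, -11.3925, -47.9162,  33.583 , -55.0688,  32.3784]), 'qvel': array([-0.0035, -0.0726,  0.0215, -0.093 ,  0.0806, 79.6749]), 'tau': array([ -0.0028, -11.4785,  27.7287,   6.1525,  -0.2877,  -2.3517]), 'tool_pos': array([ 0.4113, -0.0297,  0.42  ]), 'orientation': array([159.8539, -18.6262,  -1.0263]), 'force': array([-0.9811, -0.8472, -0.2521]), 'moment': array([ 1.087 ,  1.1869, -0.0099]), 'opening': 0.040071588393676395}
20 [0.3996 0.0815 0.2215] [-0.078  -0.167   0.0744  0.0073  0.0283 -0.069 ] [-0.0764 -0.1674  0.1343  0.0073  0.0283 -0.069 ]
12 [0.4036 0.0615 0.229 ] [-0.069  -0.1385  0.0764  0.1387 -0.0113 -0.0254] [-0.0698 -0.1468  0.1358  0.1387 -0.0113 -0.0254]
5 [0.4025 0.0433 0.2317] [-0.0689 -0.1136  0.0814  0.2546 -0.0154  0.013 ] [-0.0697 -0.1287  0.1394  0.2546 -0.0154  0.013 ]
```

>>> carry_out(moves="0.04 -0.02 -0.03 0.02 0.05 0 0;0.04 -0.04 -0.06 0.04 0.1 0 0;0.04 -0.06 -0.1 0.06 0.138 -0.011 0.01;0.04 -0.069 -0.138 0.075 0.138 -0.011 0.01;0.04 -0.069 -0.14 0.08 0.138 -0.011 0.01;0.04 -0.069 -0.14 0.085 0.138 -0.011 0.01;0.04 -0.069 -0.14 0.085 0.138 -0.011 0.01")

```text
clock: 12.65
tool_pos: [0.4008, 0.0766, 0.2899]
orientation: [168.0, -17.0, -2.2]
force: [-0.4, 0.1, 0.1]
opening: 0.04
```

```bash
cat > st.py <<'E'
from h import *
import sys
q=np.load('q.npy')
phi,t,fl=float(sys.argv[1]),float(sys.argv[2]),True
P,R0,o=cur(); print(o['clock'],P,o['joint_pos'],o['force'],o['opening'])
R=Rtool(q[2],phi,t,fl)
for sw in (0,.1,.2,.3,.4):
    pin=c2w(q,(-.18,*pinpt(sw)))
    g=pin-R[:,2]*.159
    print(sw,rel(g,R))
    if sw==0: print('pin in tool',R0.T@(pin-P))
E
python3 st.py 12 18
python3 - <<'E'
from h import *
q=np.load('q.npy')
p=snap('wrist','wrist3.png'); print(proj(p,c2w(q,(-.18,*pinpt(0)))),proj(p,c2w(q,(-.1955,*pinpt(0)))),[ (d['at'],d['confidence']) for d in ctrl.mark_of(p,'knee_pin')])
E
```

```text
12.65 [0.4008 0.0766 0.2899] [ 44.2768  -1.8995 -58.2417  36.1434 -36.4518  11.76  ] [-0.4214  0.1302  0.1473] 0.03996279649303888
0 [-0.0145  0.0024  0.061   0.002   0.0187 -0.0385]
pin in tool [-0.0116  0.002   0.22  ]
0.1 [-0.013   0.0068  0.0565  0.002   0.0187 -0.0385]
0.2 [-0.0116  0.0117  0.0525  0.002   0.0187 -0.0385]
0.3 [-0.0103  0.0169  0.0489  0.002   0.0187 -0.0385]
0.4 [-0.0091  0.0226  0.0459  0.002   0.0187 -0.0385]
[257.9097 220.7271] [258.6631 240.7044] [([221.9, 259.3], 0.62)]
```

View pics/wrist3.png

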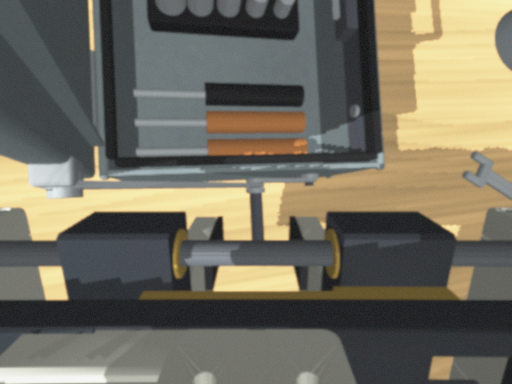

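>>> carry_out(moves="0.04 -0.003 0.002 0.015 0 0.005 -0.01;0.04 -0.006 0.002 0.03 0 0.01 -0.02;0.04 -0.006 0.002 0.03 0 0.01 -0.02;0.04 -0.006 0.002 0.03 0 0.01 -0.02")

```text
clock: 13.15
tool_pos: [0.4163, 0.0728, 0.2747]
orientation: [167.7, -16.1, -1.2]
force: [0.9, -0.2, 0.6]
opening: 0.0398
```

```bash
python3 st.py 12 18
```

```text
13.15 [0.4163 0.0728 0.2747] [ 41.0286   1.0815 -58.2241  38.3275 -33.2075  13.1604] [ 0.8863 -0.1799  0.6415] 0.039799520650855826
0 [-0.0246  0.0027  0.042   0.0018  0.0307 -0.018 ]
pin in tool [-0.0197  0.0023  0.2009]
0.1 [-0.0232  0.0071  0.0375  0.0018  0.0307 -0.018 ]
0.2 [-0.0219  0.012   0.0334  0.0018  0.0307 -0.018 ]
0.3 [-0.0208  0.0173  0.0298  0.0018  0.0307 -0.018 ]
0.4 [-0.0198  0.0229  0.0267  0.0018  0.0307 -0.018 ]
```

```bash
cat > kin.py <<'E'
from h import *
D=[([-58.2063,20.5912,.6341,-.0212,-70.1368,-16.5071],[.1779,-.6509,.4037],[179.9043,-.0076,-164.7206]),
([36.3893,-12.5298,-51.5303,35.8064,-52.8518,-148.3452],[.3995,-.0147,.4051],[-158.836,18.8753,-175.8617]),
([50.74,-.1007,-58.2266,39.6189,-44.7135,-173.4924],[.3931,.1057,.2934],[-158.8273,17.4339,-177.7084]),
([33.1975,-11.4363,-47.9141,33.5845,-55.0698,-127.9871],[.4111,-.0303,.4203],[-155.0176,11.064,-162.3533]),
([33.2697,-11.3925,-47.9162,33.583,-55.0688,32.3784],[.4113,-.0297,.42],[159.8539,-18.6262,-1.0263]),
([44.2768,-1.8995,-58.2417,36.1434,-36.4518,11.76],[.4008,.0766,.2899],[168,-17,-2.2]),
([41.0286,1.0815,-58.2241,38.3275,-33.2075,13.1604],[.4163,.0728,.2747],[167.7,-16.1,-1.2])]
LO=np.array([-176.03,-82.01,-58.28,-173.87,-174.79,-173.66]);HI=np.array([176.03,121.73,71.71,95.51,-.11,173.66])
def E(a,d): return Ro.from_euler(a,d,degrees=True).as_matrix()
def fk(q,p,s4=1,s6=1):
    d1,a1,L2,L4,a3,off,d6,g=p
    w=E('y',-q[4])@(np.array([d6,0,0]))+np.array([0,off,0])
    A=E('x',s4*q[3])
    v=np.array([L4,0,a3])+A@w
    v=np.array([0,0,L2])+E('y',-q[2])@v
    v=np.array([a1,0,d1])+E('y',q[1])@v
    P=E('z',q[0])@v
    T=np.array([[0,0,1],[0,1,0],[-1,0,0.]]) # tool z -> x
    R=E('z',q[0])@E('y',q[1]-q[2])@A@E('y',-q[4])@E('x',s6*q[5])@T@E('z',g)
    return P,R
def fit(s4,s6,verb=True):
    def res(p):
        o=[]
        for q,P,e in D:
            a,b=fk(q,p,s4,s6); o+=[(a-P)*100, (Ro.from_matrix(b.T@E('xyz',e)).as_rotvec())*20]
        return np.concatenate(o)
    best=None
    for g in (0,90,180,270):
        r=least_squares(res,[.3,.0,.45,.45,0,-.19,.1,g],x_scale=[.1]*7+[50])
        if best is None or r.cost<best.cost:best=r
    return best,res
if __name__=='__main__':
    for s4 in(1,-1):
        for s6 in (1,-1):
            b,res=fit(s4,s6); print(s4,s6,b.cost,b.x)
            if b.cost<5: np.save('kin.npy',np.r_[b.x,s4,s6]); print(np.abs(res(b.x)).max())
E
python3 kin.py
```

```text
1 1 2176.296710279661 [ -0.143    0.2538   0.4515   0.207    0.1033  -0.1812  -0.201  188.3009]
1 -1 1234.3009947112205 [ -0.143    0.2538   0.4515   0.207    0.1033  -0.1812  -0.201  224.739 ]
-1 1 714.3623177086207 [   0.1988    0.0001    0.6016    0.4635   -0.       -0.1918    0.2
 -127.4259]
-1 -1 0.00018313817030451017 [  0.1988   0.0001   0.6016   0.4635  -0.      -0.1918   0.2    269.9932]
0.014032262542513073
```

```bash
cat >> kin.py <<'E'
KP=np.load('kin.npy')
def FK(q): return fk(q,KP[:8],KP[8],KP[9])
def ik(P,R,q0):
    def res(q):
        a,b=FK(q); return np.r_[(a-P)*10,Ro.from_matrix(b.T@R).as_rotvec()*3]
    m=.5
    r=least_squares(res,np.clip(q0,LO+m+.01,HI-m-.01),bounds=(LO+m,HI-m),x_scale=30)
    return r.x,np.linalg.norm(r.fun)
E
cat > s.py <<'E'
from kin import *
qc=np.load('q.npy'); q0=np.array([41,1,-58,38,-33,13.])
for xg in (-.183,):
 for phi in (-20,-10,0,10,20,30,45):
  for t in (0,5,10,15,20,25,30):
    out=[]
    R=Rtool(qc[2],phi,t,True)
    for sw,b in ((0,.05),(0,0),(.4,0),(.4,.06)):
        pin=c2w(qc,(xg,*pinpt(sw))); P=pin-R[:,2]*(.159+b)
        q,e=ik(P,R,q0); out.append((q,e))
    print(phi,t,[round(e*100,1) for q,e in out],out[1][0].round(0) if out[1][1]<.01 else '')
E
python3 s.py
```

```text
-20 0 [np.float64(0.0), np.float64(0.0), np.float64(0.0), np.float64(0.0)] [ 10.  12. -29. -27. -47.  94.]
-20 5 [np.float64(0.0), np.float64(0.0), np.float64(0.0), np.float64(0.0)] [ 11.   9. -32. -28. -41.  94.]
-20 10 [np.float64(0.0), np.float64(0.0), np.float64(0.0), np.float64(0.0)] [ 12.   7. -36. -29. -35.  94.]
-20 15 [np.float64(0.0), np.float64(0.0), np.float64(0.0), np.float64(0.0)] [ 14.   5. -39. -30. -28.  94.]
-20 20 [np.float64(0.0), np.float64(0.0), np.float64(0.0), np.float64(0.0)] [ 16.   3. -43. -31. -21.  94.]
-20 25 [np.float64(0.0), np.float64(0.0), np.float64(0.0), np.float64(0.0)] [ 18.   2. -46. -33. -14.  94.]
-20 30 [np.float64(7.3), np.float64(0.0), np.float64(4.0), np.float64(2.4)] [ 20.   1. -48. -38.  -7.  97.]
-10 0 [np.float64(0.0), np.float64(0.0), np.float64(0.0), np.float64(0.0)] [ 20.  10. -34. -14. -42.  76.]
-10 5 [np.float64(0.0), np.float64(0.0), np.float64(0.0), np.float64(0.0)] [ 22.   7. -39. -12. -35.  73.]
-10 10 [np.float64(0.0), np.float64(0.0), np.float64(0.0), np.float64(0.0)] [ 25.   5. -44.  -8. -27.  67.]
-10 15 [np.float64(0.0),
[... 2797 characters left out ...]
loat64(76.8), np.float64(95.2), np.float64(94.1), np.float64(71.0)] 
45 0 [np.float64(0.0), np.float64(0.0), np.float64(0.0), np.float64(0.0)] [ 49.  26. -43.  29. -62.  14.]
45 5 [np.float64(0.0), np.float64(0.0), np.float64(0.0), np.float64(0.0)] [ 51.  25. -48.  34. -59.   8.]
45 10 [np.float64(0.0), np.float64(0.0), np.float64(0.0), np.float64(0.0)] [ 52.  23. -53.  40. -56.   2.]
45 15 [np.float64(0.0), np.float64(1.1), np.float64(3.8), np.float64(0.0)] 
45 20 [np.float64(3.1), np.float64(26.4), np.float64(29.3), np.float64(0.6)] 
45 25 [np.float64(30.0), np.float64(51.9), np.float64(55.0), np.float64(28.0)] 
45 30 [np.float64(57.1), np.float64(77.5), np.float64(81.0), np.float64(55.7)]
```

```bash
cat > st2.py <<'E'
from kin import *
import sys
qc=np.load('q.npy')
phi,t=float(sys.argv[1]),float(sys.argv[2]); xg=-.186
P,R0,o=cur(); print(o['clock'],P,o['joint_pos'],o['force'],o['opening'])
R=Rtool(qc[2],phi,t,True)
for sw,b in ((0,.05),(0,0),(.1,0),(.2,0),(.3,0),(.4,0),(.5,0)):
    g=c2w(qc,(xg,*pinpt(sw)))-R[:,2]*(.159+b)
    print(sw,b,rel(g,R), ik(g,R,o['joint_pos'])[0].round(1), ik(g,R,o['joint_pos'])[1].round(4))
E
python3 st2.py 0 10
```

```text
13.15 [0.4163 0.0728 0.2747] [ 41.0286   1.0815 -58.2241  38.3275 -33.2075  13.1604] [ 0.8863 -0.1799  0.6415] 0.039799520650855826
0 0.05 [-0.0033  0.0451 -0.0042  0.2046 -0.1104  0.0295] [ 35.   -1.6 -48.9  10.8 -35.3  42.9] 0.0
0 0 [-0.0086  0.0349  0.0445  0.2046 -0.1104  0.0295] [ 33.7   4.3 -52.9  14.1 -25.5  40.3] 0.0
0.1 0 [-0.0072  0.0394  0.04    0.2046 -0.1104  0.0295] [ 33.3   3.6 -52.3  13.4 -26.7  41.4] 0.0
0.2 0 [-0.0059  0.0443  0.0359  0.2046 -0.1104  0.0295] [ 32.8   3.  -51.8  12.8 -27.7  42.6] 0.0
0.3 0 [-0.0048  0.0496  0.0323  0.2046 -0.1104  0.0295] [ 32.3   2.5 -51.3  12.3 -28.7  43.7] 0.0
0.4 0 [-0.0038  0.0552  0.0293  0.2046 -0.1104  0.0295] [ 31.7   2.  -50.8  11.8 -29.5  44.8] 0.0
0.5 0 [-0.0029  0.0612  0.0268  0.2046 -0.1104  0.0295] [ 31.    1.6 -50.4  11.3 -30.3  46. ] 0.0
```

>>> carry_out(moves="0.03 -0.002 0.02 -0.01 0.1 -0.05 0.015;0.03 -0.003 0.04 -0.01 0.2 -0.1 0.03;0.03 -0.003 0.045 -0.01 0.205 -0.11 0.03;0.03 -0.003 0.045 -0.01 0.205 -0.11 0.03;0.03 -0.003 0.045 -0.01 0.205 -0.11 0.03")

```text
clock: 13.65
tool_pos: [0.4073, 0.0316, 0.2928]
orientation: [-180.0, -10.1, -3.6]
force: [-0.7, -0.2, -0.1]
opening: 0.03
```

```bash
python3 st2.py 0 10
```

```text
13.65 [0.4073 0.0316 0.2928] [ 35.4449  -2.2284 -48.4975  10.7127 -36.3185  42.7307] [-0.7181 -0.1949 -0.1445] 0.030015262881769013
0 0.05 [ 0.0002  0.0018  0.006  -0.0005 -0.0017  0.0003] [ 35.   -1.6 -48.9  10.8 -35.3  42.9] 0.0
0 0 [ 0.0002  0.0018  0.056  -0.0005 -0.0017  0.0003] [ 33.7   4.3 -52.9  14.1 -25.5  40.3] 0.0
0.1 0 [ 0.0011  0.0052  0.0505 -0.0005 -0.0017  0.0003] [ 33.3   3.6 -52.3  13.4 -26.7  41.4] 0.0
0.2 0 [ 0.002   0.0091  0.0454 -0.0005 -0.0017  0.0003] [ 32.8   3.  -51.8  12.8 -27.7  42.6] 0.0
0.3 0 [ 0.0029  0.0136  0.0408 -0.0005 -0.0017  0.0003] [ 32.3   2.5 -51.3  12.3 -28.7  43.7] 0.0
0.4 0 [ 0.0036  0.0184  0.0365 -0.0005 -0.0017  0.0003] [ 31.7   2.  -50.8  11.8 -29.5  44.8] 0.0
0.5 0 [ 0.0043  0.0237  0.0328 -0.0005 -0.0017  0.0003] [ 31.    1.6 -50.4  11.3 -30.3  46. ] 0.0
```

>>> carry_out(moves="0.025 0 0.002 0.01 0 0 0;0.025 0 0.002 0.02 0 0 0;0.025 0 0.002 0.025 0 0 0;0.025 0 0.002 0.025 0 0 0")

```text
clock: 14.05
tool_pos: [0.4111, 0.0295, 0.267]
orientation: [179.9, -9.9, -3.5]
force: [-0.3, 0.7, -0.0]
opening: 0.0249
```

```bash
python3 st2.py 0 10
python3 - <<'E'
from h import *
q=np.load('q.npy')
p=snap('wrist','wrist4.png'); print(proj(p,c2w(q,(-.18,*pinpt(0)))),proj(p,c2w(q,(-.1955,*pinpt(0)))))
E
```

```text
14.05 [0.4111 0.0295 0.267 ] [ 34.5991   0.6406 -50.5191  11.8391 -31.5658  42.2003] [-0.2645  0.722  -0.0494] 0.02493024596031645
0 0.05 [ 0.0008 -0.     -0.02    0.0007  0.0009  0.0021] [ 35.   -1.6 -48.9  10.8 -35.3  42.9] 0.0
0 0 [ 0.0008 -0.0001  0.03    0.0007  0.0009  0.0021] [ 33.7   4.3 -52.9  14.1 -25.5  40.3] 0.0
0.1 0 [0.0018 0.0033 0.0245 0.0007 0.0009 0.0021] [ 33.3   3.6 -52.3  13.4 -26.7  41.4] 0.0
0.2 0 [0.0027 0.0073 0.0194 0.0007 0.0009 0.0021] [ 32.8   3.  -51.8  12.8 -27.7  42.6] 0.0
0.3 0 [0.0035 0.0117 0.0147 0.0007 0.0009 0.0021] [ 32.3   2.5 -51.3  12.3 -28.7  43.7] 0.0
0.4 0 [0.0042 0.0166 0.0105 0.0007 0.0009 0.0021] [ 31.7   2.  -50.8  11.8 -29.5  44.8] 0.0
0.5 0 [0.0049 0.0218 0.0068 0.0007 0.0009 0.0021] [ 31.    1.6 -50.4  11.3 -30.3  46. ] 0.0
[255.3512 211.5755] [255.3157 234.6764]
```

View pics/wrist4.png

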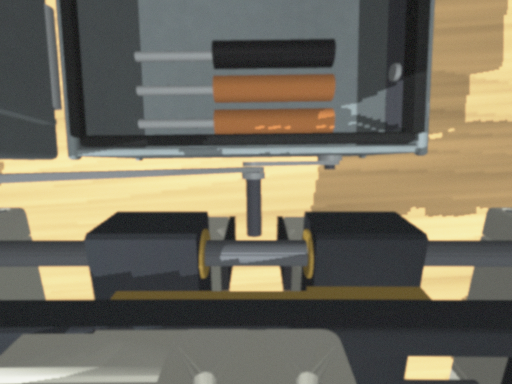

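>>> carry_out(moves="0.025 0 0 0.01 0 0 0;0.022 0 0 0.02 0 0 0;0.018 0 0 0.03 0 0 0;0.018 0 0 0.03 0 0 0;0.018 0 0 0.03 0 0 0")

```text
clock: 14.6
tool_pos: [0.4168, 0.0292, 0.2386]
orientation: [-180.0, -10.0, -3.5]
force: [0.6, -0.5, -0.1]
opening: 0.0179
```

```bash
python3 st2.py 0 10
python3 - <<'E'
from h import *
p=snap('wrist','wrist5.png')
E
```

```text
14.6 [0.4168 0.0292 0.2386] [ 33.7248   4.1387 -52.84    14.0392 -25.6589  40.4727] [ 0.6193 -0.4888 -0.0562] 0.017896750058070742
0 0.05 [ 0.0002  0.     -0.049  -0.0008 -0.0006  0.0015] [ 35.   -1.6 -48.9  10.8 -35.3  42.9] 0.0
0 0 [ 0.0002  0.0001  0.001  -0.0008 -0.0006  0.0015] [ 33.7   4.3 -52.9  14.1 -25.5  40.3] 0.0
0.1 0 [ 0.0012  0.0034 -0.0045 -0.0008 -0.0006  0.0015] [ 33.3   3.6 -52.3  13.4 -26.7  41.4] 0.0
0.2 0 [ 0.0021  0.0074 -0.0096 -0.0008 -0.0006  0.0015] [ 32.8   3.  -51.8  12.8 -27.7  42.6] 0.0
0.3 0 [ 0.0029  0.0118 -0.0143 -0.0008 -0.0006  0.0015] [ 32.3   2.5 -51.3  12.3 -28.7  43.7] 0.0
0.4 0 [ 0.0036  0.0167 -0.0185 -0.0008 -0.0006  0.0015] [ 31.7   2.  -50.8  11.8 -29.5  44.8] 0.0
0.5 0 [ 0.0043  0.0219 -0.0222 -0.0008 -0.0006  0.0015] [ 31.    1.6 -50.4  11.3 -30.3  46. ] 0.0
```

View pics/wrist5.png

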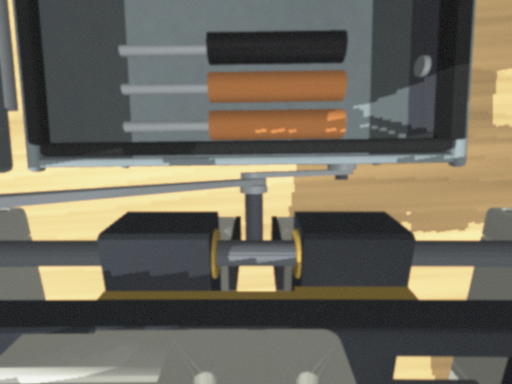

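>>> carry_out(moves="0.016 0 0.002 0 0 0 0;0.016 0 0.004 -0.001 0 0 0;0.016 0.001 0.0055 -0.003 0 0 0;0.016 0.001 0.0065 -0.005 0 0 0;0.016 0.001 0.0065 -0.005 0 0 0")

```text
clock: 15.15
tool_pos: [0.4167, 0.0235, 0.244]
orientation: [-179.8, -10.1, -3.5]
force: [-6.4, 11.0, 1.1]
opening: 0.016
```

```bash
python3 st2.py 0 10|head -3
python3 - <<'E'
from h import *
p=snap('wrist','wrist6.png')
E
```

```text
15.15 [0.4167 0.0235 0.244 ] [ 32.9869   3.4633 -52.2597  13.1692 -26.5766  42.1172] [-6.437  11.0496  1.1128] 0.015958213699346555
0 0.05 [-0.0009 -0.0058 -0.0437 -0.0039 -0.0025  0.0016] [ 35.   -1.6 -48.9  10.8 -35.3  42.9] 0.0
0 0 [-0.001  -0.0056  0.0063 -0.0039 -0.0025  0.0016] [ 33.7   4.3 -52.9  14.1 -25.5  40.3] 0.0
```

View pics/wrist6.png

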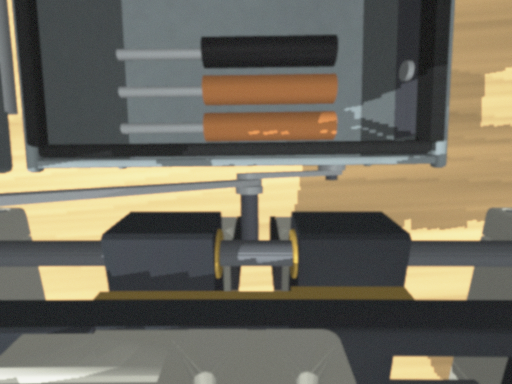

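>>> carry_out(moves="0.016 -0.0005 0 -0.001 0 0 0;0.016 -0.001 0 -0.002 0 0 0;0.016 -0.001 0 -0.003 0 0 0")

```text
clock: 15.5
tool_pos: [0.4156, 0.0236, 0.2469]
orientation: [-179.8, -10.2, -3.5]
force: [1.0, 5.6, -4.4]
opening: 0.0158
```

```bash
python3 st2.py 0 10|head -3
```

```text
15.5 [0.4156 0.0236 0.2469] [ 33.1286   3.0415 -52.1351  13.0356 -27.1064  42.1616] [ 1.0277  5.609  -4.4335] 0.015839964235343004
0 0.05 [-0.0003 -0.0058 -0.0407 -0.0037 -0.0032  0.0018] [ 35.   -1.6 -48.9  10.8 -35.3  42.9] 0.0
0 0 [-0.0005 -0.0056  0.0093 -0.0037 -0.0032  0.0018] [ 33.7   4.3 -52.9  14.1 -25.5  40.3] 0.0
```

>>> carry_out(moves="0.016 0 0.0005 -0.0015 0 0 0;0.016 0.0005 0.001 -0.003 0 0 0;0.016 0.0005 0.002 -0.0045 0 0 0;0.016 0.001 0.003 -0.006 0 0 0;0.016 0.001 0.003 -0.006 0 0 0")

```text
clock: 16.0
tool_pos: [0.4153, 0.0204, 0.253]
orientation: [-179.8, -10.2, -3.5]
force: [-0.7, 6.3, -0.3]
opening: 0.016
```

```bash
python3 st2.py 0 10|head -3;python3 - <<'E'
from h import *
p=snap('wrist','wrist7.png')
E
```

```text
16.0 [0.4153 0.0204 0.253 ] [ 32.786    2.3449 -51.5016  12.3852 -28.3715  43.1922] [-0.6812  6.3091 -0.2852] 0.016004372753449084
0 0.05 [-0.0013 -0.009  -0.0346 -0.0036 -0.0031  0.0015] [ 35.   -1.6 -48.9  10.8 -35.3  42.9] 0.0
0 0 [-0.0014 -0.0088  0.0154 -0.0036 -0.0031  0.0015] [ 33.7   4.3 -52.9  14.1 -25.5  40.3] 0.0
```

View pics/wrist7.png

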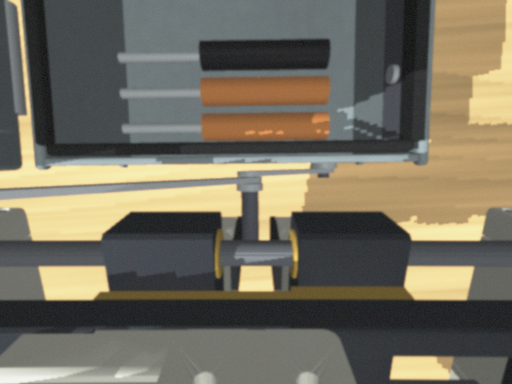

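>>> carry_out(moves="0.016 0 0.001 -0.001 0 0 0;0.016 0 0.002 -0.002 0 0 0;0.016 0.0005 0.003 -0.003 0 0 0;0.016 0.0005 0.004 -0.004 0 0 0;0.016 0.001 0.005 -0.0045 0 0 0;0.016 0.001 0.006 -0.005 0 0 0;0.016 0.001 0.006 -0.005 0 0 0")

```text
clock: 16.75
tool_pos: [0.4152, 0.0152, 0.2585]
orientation: [-179.7, -10.2, -3.5]
force: [-9.9, 16.5, 7.2]
opening: 0.0158
```

```bash
python3 st2.py 0 10|head -3;python3 - <<'E'
from h import *
p=snap('wrist','wrist8.png')
E
```

```text
16.75 [0.4152 0.0152 0.2585] [ 32.0931   1.7157 -50.9161  11.6889 -29.3426  44.6241] [-9.9383 16.4743  7.191 ] 0.01584077582758559
0 0.05 [-0.0024 -0.0142 -0.0292 -0.0056 -0.0043  0.0018] [ 35.   -1.6 -48.9  10.8 -35.3  42.9] 0.0
0 0 [-0.0026 -0.0139  0.0208 -0.0056 -0.0043  0.0018] [ 33.7   4.3 -52.9  14.1 -25.5  40.3] 0.0
```

View pics/wrist8.png

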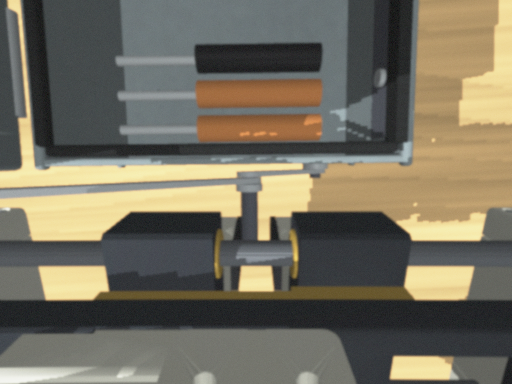

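>>> carry_out(moves="0.016 -0.0005 -0.0005 -0.001 0 0 0;0.016 -0.001 -0.0005 -0.002 0 0 0;0.016 -0.001 -0.0005 -0.002 0 0 0")

```text
clock: 17.1
tool_pos: [0.4141, 0.0153, 0.2602]
orientation: [-179.8, -10.2, -3.5]
force: [0.5, 6.2, -1.5]
opening: 0.016
```

```bash
python3 st2.py 0 10|head -1;cat > knee.py <<'E'
from h import *
import sys
q=np.load('q.npy')
p=snap('wrist')
K=np.asarray(p['K'])
im=cv2.resize(p['image'][130:250,180:340][:,:,::-1],None,fx=5,fy=5,interpolation=cv2.INTER_CUBIC)
for sw,c in ((0,(0,0,255)),(.17,(0,255,255)),(.3,(0,255,0)),(.4,(255,0,0))):
    for x in (-.155,-.165):
        u=(proj(p,c2w(q,(x,*pinpt(sw))))-[180,130]+.5)*5
        cv2.circle(im,tuple(int(v) for v in u),3,c,1)
u=(proj(p,c2w(q,(-.145,-.06,.05)))-[180,130]+.5)*5;cv2.circle(im,tuple(int(v) for v in u),4,(255,0,255),1)
cv2.imwrite('pics/'+sys.argv[1],im)
E
python3 knee.py k1.png
```

```text
17.1 [0.4141 0.0153 0.2602] [ 32.2395   1.4364 -50.9129  11.7173 -29.6964  44.4894] [ 0.5481  6.1652 -1.5353] 0.016000908730997094
```

View pics/k1.png

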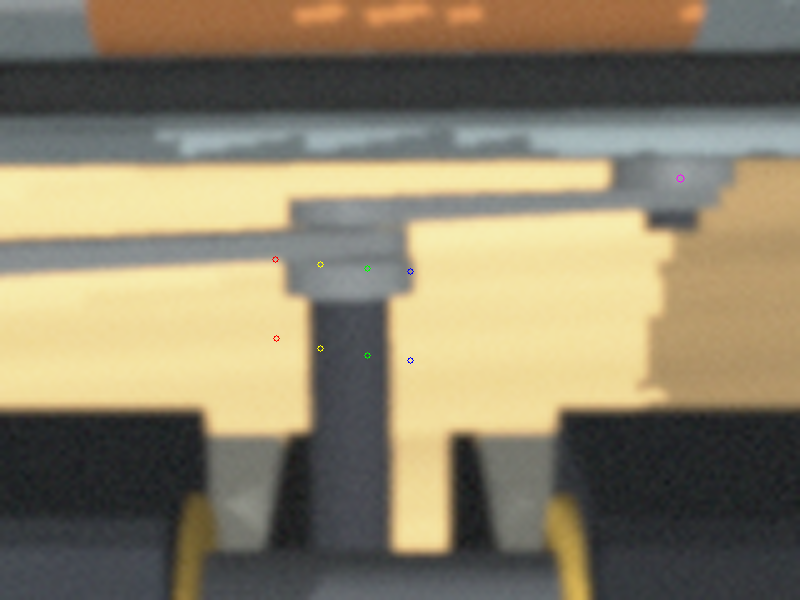

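>>> carry_out(moves="0.016 0 0.0007 -0.001 0 0 0;0.016 0 0.0015 -0.002 0 0 0;0.016 0 0.0022 -0.003 0 0 0;0.016 0 0.003 -0.004 0 0 0;0.016 0 0.003 -0.004 0 0 0")

```text
clock: 17.65
tool_pos: [0.4133, 0.0122, 0.2641]
orientation: [-179.8, -10.2, -3.5]
force: [2.8, 3.7, -1.2]
opening: 0.0161
```

```bash
python3 st2.py 0 10|head -1
```

```text
17.65 [0.4133 0.0122 0.2641] [ 31.9003   0.9425 -50.5838  11.3624 -30.4737  45.1989] [ 2.8155  3.6894 -1.2288] 0.016075489217783213
```

>>> carry_out(moves="0.016 0 0.0007 -0.001 0 0 0;0.016 0.0003 0.0015 -0.002 0 0 0;0.016 0.0004 0.0022 -0.003 0 0 0;0.016 0.0005 0.003 -0.004 0 0 0;0.016 0.0005 0.004 -0.005 0 0 0;0.016 0.0005 0.005 -0.006 0 0 0;0.016 0.0005 0.006 -0.0065 0 0 0;0.016 0.0005 0.006 -0.0065 0 0 0")

```text
clock: 18.45
tool_pos: [0.4121, 0.0061, 0.2706]
orientation: [-179.8, -10.2, -3.5]
force: [1.4, 4.3, 0.1]
opening: 0.0158
```

```bash
python3 st2.py 0 10|head -1;python3 knee.py k2.png
```

```text
18.45 [0.4121 0.0061 0.2706] [ 31.1676   0.1693 -49.9932  10.749  -31.746   46.5788] [1.3907 4.2546 0.0705] 0.015840908828669013
```

View pics/k2.png

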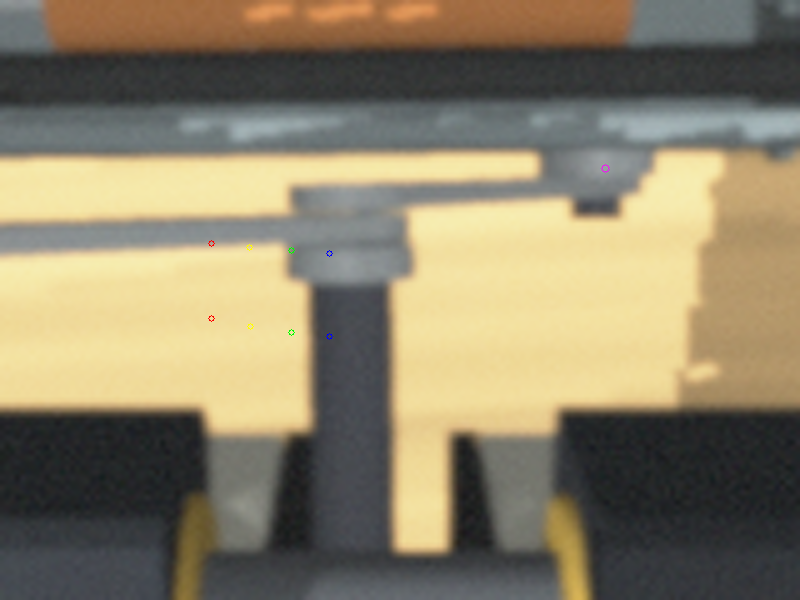

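>>> carry_out(moves="0.022 0 -0.002 0 0 0 0;0.03 0 -0.003 0 0 0 0;0.03 0 -0.003 -0.01 0 0 0;0.03 -0.005 -0.003 -0.03 0 0 0;0.03 -0.01 -0.003 -0.06 0 0 0;0.03 -0.01 -0.003 -0.09 0 0 0;0.03 -0.01 -0.003 -0.09 0 0 0")

```text
clock: 19.2
tool_pos: [0.3862, 0.0101, 0.3599]
orientation: [-179.8, -10.3, -3.5]
force: [-0.0, -0.5, 0.1]
opening: 0.0299
```

```bash
cat > s2.py <<'E'
from kin import *
qc=np.load('q.npy'); P,R0,o=cur(); print(P,o['joint_pos'],o['force'])
for fl in (True,False):
 for phi in (0,-15,-30,-45,-60):
  R=Rtool(qc[2],phi,0,fl); q=o['joint_pos']; out=[]
  h=c2w(qc,(0,*lidpt(0,.238,.008))); 
  for b in (.08,):
    q,e=ik(h-R[:,2]*(.159+b),R,q); out.append(q.round(0)); es=[e]
  for th in np.linspace(0,1.36,8):
    h=c2w(qc,(0,*lidpt(th,.238,.008)))
    q,e=ik(h-R[:,2]*.159,R,q); es.append(e)
    if th in (0,1.36): out.append(q.round(0))
  print(fl,phi,np.round(es,3),*out)
E
python3 s2.py
```

```text
[0.3862 0.0101 0.3599] [ 34.6732 -10.1813 -43.9047   8.3095 -48.2728  46.7195] [-0.0066 -0.4856  0.1158]
True 0 [0. 0. 0. 0. 0. 0. 0. 0. 0.] [ 24.  14.  14.   0. -90.  62.] [ 24.  15.   5.  -0. -80.  62.] [  7.  23. -14.  -0. -53.  80.]
True -15 [0. 0. 0. 0. 0. 0. 0. 0. 0.] [ 14.  13.  17. -14. -89.  72.] [ 16.  14.   8. -14. -80.  73.] [ -3.  25.  -5. -17. -61.  98.]
True -30 [0. 0. 0. 0. 0. 0. 0. 0. 0.] [  2.  14.  18. -30. -91.  83.] [  6.  15.  11. -30. -82.  84.] [-12.  29.   2. -31. -71. 111.]
True -45 [0. 0. 0. 0. 0. 0. 0. 0. 0.] [ -9.  17.  19. -45. -95.  92.] [ -4.  17.  12. -45. -87.  94.] [-20.  34.   8. -43. -82. 120.]
True -60 [0. 0. 0. 0. 0. 0. 0. 0. 0.] [ -18.   22.   18.  -59. -100.  101.] [-12.  21.  12. -59. -93. 102.] [-27.  41.  13. -53. -93. 126.]
False 0 [2.602 2.269 2.223 2.132 2.013 1.874 1.718 1.548 1.367] [ 25.   2. -38.  63. -25. 173.] [ 16.   6. -44.  76. -11. 173.] [-10.  19. -50.  95.  -1. 173.]
False -15 [2.583 2.242 2.25  2.225 2.166 2.076 1.957 1.822 1.675] [  9.   2. -43.  76.  -1. 173.] [ 11.   5. -45.  76.  -1. 173.] [-13.  20. -49.  95.  -1. 173.]
False -30 [2.709 2.395 2.467 2.509 2.515 2.487 2.424 2.334 2.226] [ 10.   1. -43.  66.  -1. 173.] [ 13.   4. -45.  65.  -1. 173.] [-15.  21. -49.  95.  -1. 173.]
False -45 [2.99  2.702 2.826 2.923 2.986 3.011 2.998 2.95  2.875] [ 12.   0. -43.  55.  -1. 173.] [ 16.   3. -45.  53.  -1. 173.] [-17.  24. -48.  95.  -1. 173.]
False -60 [3.383 3.109 3.268 3.409 3.521 3.594 3.623 3.61  3.562] [ 14.  -0. -43.  43.  -1. 173.] [ 20.   1. -44.  40.  -1. 173.] [-19.  27. -47.  94.  -1. 173.]
```

```bash
cat > s3.py <<'E'
from kin import *
qc=np.load('q.npy'); P,R0,o=cur()
def wr(q):
    d1,a1,L2,L4,a3,off,d6,g=KP[:8]
    A=E('x',KP[8]*q[3]); B=E('z',q[0])@E('y',q[1])
    el=np.array([0,0,d1])+B@np.array([0,0,L2]); C=B@E('y',-q[2])
    w1=el+C@np.array([L4,0,0]); w2=w1+C@A@np.array([0,off,0]); return el,w1,w2
ci=np.linalg.inv(np.array([[np.cos(qc[2]),-np.sin(qc[2])],[np.sin(qc[2]),np.cos(qc[2])]]))
def w2c(X): return np.r_[ci@(X[:2]-qc[:2]),X[2]]
for phi in (-25,-40):
  R=Rtool(qc[2],phi,0,True); q=o['joint_pos']
  for th,b in ((0,.1),(0,0),(.4,0),(.8,0),(1.1,0),(1.36,0)):
    h=c2w(qc,(0,*lidpt(th,.238,.008))); q,e=ik(h-R[:,2]*(.159+b),R,q)
    print(phi,th,b,'chest frame el,w1,w2,tcp',*[w2c(x).round(3) for x in wr(q)],w2c(h-R[:,2]*(.159+b)).round(3))
  print(rel(c2w(qc,(0,*lidpt(0,.238,.008)))-R[:,2]*.259,R))
E
python3 s3.py
```

```text
-25 0 0.1 chest frame el,w1,w2,tcp [-0.491 -0.037  0.784] [-0.037  0.035  0.84 ] [-0.    -0.136  0.76 ] [ 0.    -0.051  0.579]
-25 0 0 chest frame el,w1,w2,tcp [-0.484 -0.025  0.782] [-0.033  0.078  0.75 ] [-0.    -0.093  0.67 ] [-0.    -0.009  0.489]
-25 0.4 0 chest frame el,w1,w2,tcp [-0.461 -0.045  0.777] [-0.003 -0.008  0.716] [-0.    -0.181  0.635] [-0.    -0.097  0.454]
-25 0.8 0 chest frame el,w1,w2,tcp [-0.423 -0.064  0.764] [ 0.025 -0.077  0.649] [-0.    -0.249  0.569] [-0.    -0.164  0.388]
-25 1.1 0 chest frame el,w1,w2,tcp [-0.388 -0.077  0.75 ] [ 0.044 -0.11   0.584] [-0.    -0.28   0.505] [ 0.    -0.195  0.323]
-25 1.36 0 chest frame el,w1,w2,tcp [-0.354 -0.084  0.734] [ 0.056 -0.123  0.521] [-0.    -0.29   0.444] [-0.    -0.205  0.262]
[ 0.2787  0.027  -0.1722  0.431  -0.1772  0.0413]
-40 0 0.1 chest frame el,w1,w2,tcp [-0.465 -0.067  0.778] [-0.004 -0.09   0.819] [-0.    -0.237  0.696] [-0.    -0.108  0.543]
-40 0 0 chest frame el,w1,w2,tcp [-0.46  -0.05   0.776] [ 0.001 -0.025  0.743] [-0.    -0.172  0.619] [ 0.    -0.044  0.466]
-40 0.4 0 chest frame el,w1,w2,tcp [-0.43  -0.075  0.766] [ 0.028 -0.115  0.707] [-0.    -0.26   0.585] [-0.    -0.132  0.432]
-40 0.8 0 chest frame el,w1,w2,tcp [-0.386 -0.104  0.748] [ 0.056 -0.187  0.636] [-0.    -0.328  0.518] [-0.    -0.199  0.365]
-40 1.1 0 chest frame el,w1,w2,tcp [-0.349 -0.124  0.728] [ 0.075 -0.223  0.568] [-0.    -0.359  0.454] [ 0.    -0.23   0.301]
-40 1.36 0 chest frame el,w1,w2,tcp [-0.316 -0.137  0.707] [ 0.088 -0.238  0.503] [-0.    -0.369  0.393] [ 0.   -0.24  0.24]
[ 0.2721  0.0841 -0.1367  0.692  -0.1724  0.0648]
```

>>> carry_out(moves="0.035 0 0 -0.04 0 0 0;0.035 0.03 0.01 -0.08 0.12 -0.03 0.01;0.035 0.07 0.02 -0.11 0.24 -0.06 0.02;0.035 0.12 0.04 -0.137 0.36 -0.09 0.03;0.035 0.16 0.055 -0.137 0.48 -0.12 0.045;0.035 0.2 0.07 -0.137 0.6 -0.15 0.055;0.035 0.24 0.08 -0.137 0.69 -0.17 0.065;0.035 0.272 0.084 -0.137 0.692 -0.172 0.065;0.035 0.272 0.084 -0.137 0.692 -0.172 0.065;0.035 0.272 0.084 -0.137 0.692 -0.172 0.065;0.035 0.272 0.084 -0.137 0.692 -0.172 0.065")

```text
clock: 20.3
tool_pos: [0.6237, -0.089, 0.5381]
orientation: [-140.2, 0.4, -3.7]
force: [-0.8, -0.4, -0.3]
opening: 0.0349
```

```bash
cat > st3.py <<'E'
from kin import *
import sys
qc=np.load('q.npy')
P,R0,o=cur(); print(o['clock'],P,o['orientation'],o['joint_pos'].round(1),o['force'],o['opening'])
R=Rtool(qc[2],-40,0,True)
d=.159
for th,b in ((0,.1),(0,0)):
    print(th,b,rel(c2w(qc,(0,*lidpt(th,.238,.008)))-R[:,2]*(d+b),R))
E
python3 st3.py
python3 - <<'E'
from h import *
q=np.load('q.npy')
H=c2w(q,(0,*lidpt(0,.238,.008)))
for n in ('wrist','scene','side'):
    p=snap(n,n+'9.png'); print(n,proj(p,H),[(d['at'],d['confidence']) for d in ctrl.mark_of(p,'handle')[:2]], proj(p,c2w(q,(-.055,*lidpt(0,.238,.008)))),proj(p,c2w(q,(.055,*lidpt(0,.238,.008)))))
E
```

```text
20.3 [ 0.6237 -0.089   0.5381] [-140.1825    0.3503   -3.6701] [ -6.4  15.9  20.5 -40.  -95.5  88.9] [-0.7721 -0.3624 -0.3247] 0.034865458832803835
0 0.1 [-0.     -0.0027 -0.0039  0.0032  0.0041 -0.0047]
0 0 [ 0.0004 -0.0031  0.0961  0.0032  0.0041 -0.0047]
wrist [252.8543 192.2906] [] [253.3197 248.2782] [252.3272 129.2256]
scene [217.0689 168.3241] [([167.3, 222.9], 0.9)] [237.2076 178.3482] [197.7158 158.6908]
side [218.7024 144.5768] [([143.5, 223.3], 0.92), ([221.7, 213.7], 0.69)] [234.2109 155.7705] [204.0285 133.9854]
```

View pics/wrist9.png

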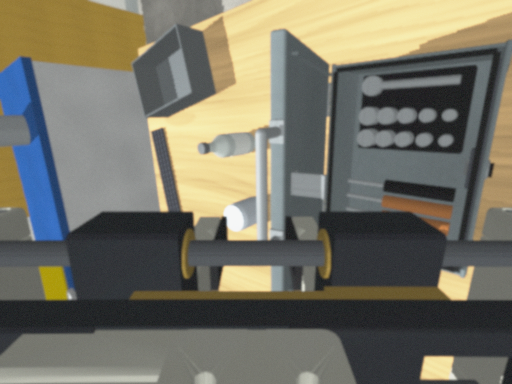

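View pics/side9.png

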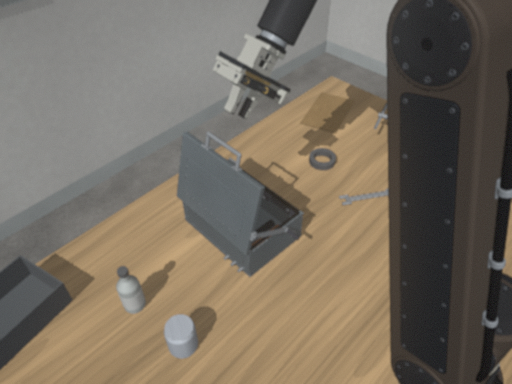

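Run:
```python
from kin import *
q=np.load('q.npy')
p=snap('wrist');s=snap('scene');d=snap('side')
for th in (0,.03,.06,.09,.12,.15):
    X=c2w(q,(.02,*lidpt(th,.238,.008)));H=c2w(q,(0,*lidpt(th,.238,.008)))
    r=.0607;a=np.arctan2(.06,.009)-th
    L=np.array([.1-r*np.cos(a),.11+r*np.sin(a)]); 
    D=np.linalg.norm(L-[-.06,.05]); kb=np.arccos((D**2-.065**2-.129**2)/(2*.065*.129)) if D<.194 else 0
    print(th,proj(p,X),proj(s,H),proj(d,H),'knee',kb)
im=cv2.resize(p['image'][100:260,200:330][:,:,::-1],None,fx=4,fy=4); cv2.imwrite('pics/w10.png',im)
```

```text
0 [253.9502 170.2472] [217.0689 168.3241] [218.7024 144.5768] knee 0.2267996211380247
0.03 [261.1754 171.047 ] [218.9879 166.7299] [221.0678 143.7303] knee 0.35402704563799203
0.06 [268.7151 171.8221] [220.8872 165.2239] [223.4042 142.9694] knee 0.44785443525017526
0.09 [276.5577 172.5689] [222.7647 163.8068] [225.7092 142.2937] knee 0.5264304657385585
0.12 [284.6892 173.2839] [224.6182 162.4794] [227.9801 141.7031] knee 0.5957983278900882
0.15 [293.0929 173.9635] [226.4456 161.2419] [230.2148 141.197 ] knee 0.6588520828681731
```

View pics/w10.png

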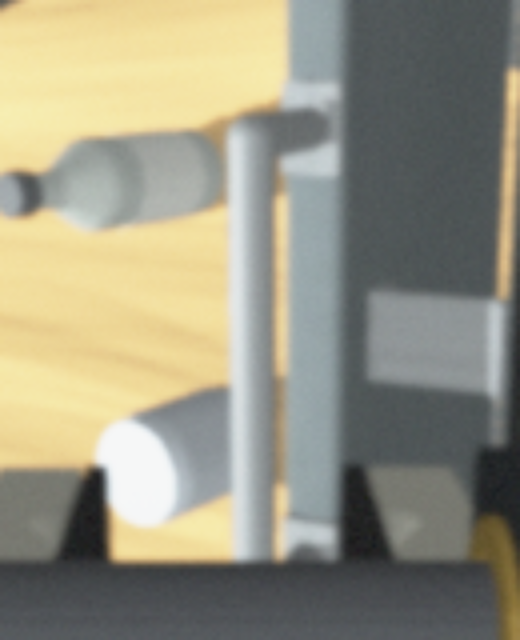

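```bash
cat > st4.py <<'E'
from kin import *
import sys
qc=np.load('q.npy')
P,R0,o=cur(); print(o['clock'],P,o['orientation'],o['joint_pos'].round(1),o['force'],o['moment'],o['opening'])
R=Rtool(qc[2],float(sys.argv[2]) if len(sys.argv)>2 else -40,0,True)
d=.163
for th in map(float,sys.argv[1].split(',')):
    T=c2w(qc,(0,*lidpt(th,.238,.008)))-R[:,2]*d; print(th,T,rel(T,R))
E
python3 st4.py 0.04
```

```text
20.75 [ 0.6239 -0.0889  0.5391] [-140.1774    0.2534   -3.6619] [ -6.4  15.9  20.6 -40.  -95.5  88.9] [0.5099 0.6305 0.2326] [-2.2278  0.2711 -0.0205] 0.035179923263871545
0.04 [ 0.627  -0.0371  0.4675] [ 0.0001  0.006   0.0883  0.0031  0.0029 -0.0035]
```

Approach with jaws open, stop short, and look.

>>> carry_out(moves="0.035 0 0.003 0.02 0.003 0.003 -0.003;0.035 0 0.006 0.04 0.003 0.003 -0.003;0.035 0 0.006 0.055 0.003 0.003 -0.003;0.035 0 0.006 0.055 0.003 0.003 -0.003;0.035 0 0.006 0.055 0.003 0.003 -0.003")

```text
clock: 21.25
tool_pos: [0.6261, -0.0585, 0.493]
orientation: [-140.0, 0.0, -3.6]
force: [0.8, -0.4, 0.5]
opening: 0.0349
```

```bash
python3 st4.py 0.04
python3 - <<'E'
from kin import *
q=np.load('q.npy')
p=snap('wrist','w11.png')
for th in (0,.03,.06,.09): print(th,proj(p,c2w(q,(.03,*lidpt(th,.238,.008)))))
E
```

```text
21.25 [ 0.6261 -0.0585  0.493 ] [-140.0291    0.0307   -3.6247] [ -3.7  16.1  15.2 -40.  -89.4  90.6] [ 0.8151 -0.4052  0.5335] [-2.1783  0.258   0.0394] 0.03494351145826143
0.04 [ 0.627  -0.0371  0.4675] [-0.0004 -0.      0.0334  0.0005  0.0003 -0.0005]
0 [244.4568 173.9769]
0.03 [253.6801 175.103 ]
0.06 [263.3963 176.2057]
0.09 [273.5936 177.2794]
```

View pics/w11.png

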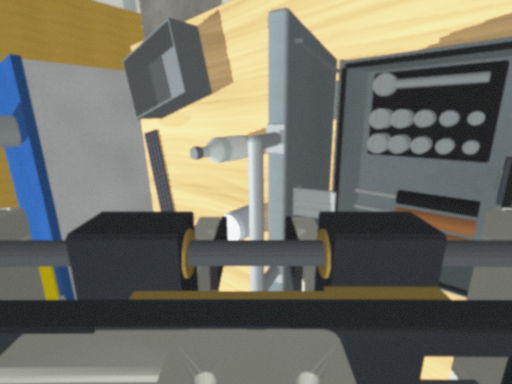

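>>> carry_out(moves="0.035 0 0 0.012 0 0 0;0.035 0 0 0.024 0 0 0;0.035 0 0 0.032 0 0 0;0.025 0 0 0.032 0 0 0;0.014 0 0 0.032 0 0 0;0.014 0 0 0.032 0 0 0;0.014 0 0 0.032 0 0 0")

```text
clock: 22.0
tool_pos: [0.6273, -0.0383, 0.4684]
orientation: [-140.0, 0.0, -3.7]
force: [0.6, 0.7, 0.4]
opening: 0.0146
```

```bash
python3 st4.py 0.04,.1,.2,.3,.4
python3 - <<'E'
from kin import *
p=snap('wrist','w12.png'); p=snap('side','s12.png')
E
```

```text
22.0 [ 0.6273 -0.0383  0.4684] [-140.0093    0.0054   -3.6686] [ -1.8  16.4  12.6 -40.1 -85.9  91.1] [0.5503 0.7238 0.381 ] [-2.1775  0.3103  0.0012] 0.014564364450076013
0.04 [ 0.627  -0.0371  0.4675] [-0.0004 -0.0003  0.0015  0.0002 -0.0005 -0.0008]
0.1 [ 0.6261 -0.0509  0.464 ] [-0.0004  0.0126 -0.0048  0.0002 -0.0005 -0.0008]
0.2 [ 0.6247 -0.0734  0.4564] [-0.0004  0.0348 -0.0134  0.0002 -0.0005 -0.0008]
0.3 [ 0.6233 -0.0951  0.4465] [-0.0004  0.0577 -0.0198  0.0002 -0.0005 -0.0008]
0.4 [ 0.622  -0.1156  0.4346] [-0.0003  0.0812 -0.0239  0.0002 -0.0005 -0.0008]
```

View pics/w12.png

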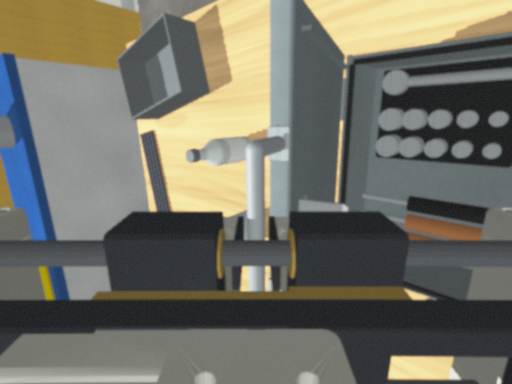

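View pics/s12.png

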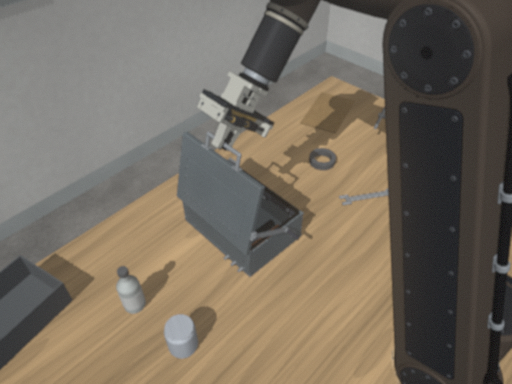

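>>> carry_out(moves="0.014 0 0.003 -0.001 0 0 0;0.014 0 0.006 -0.002 0 0 0;0.014 0 0.009 -0.003 0 0 0;0.014 0 0.013 -0.005 0 0 0;0.014 0 0.017 -0.0065 0 0 0;0.014 0 0.017 -0.0065 0 0 0")

```text
clock: 22.7
tool_pos: [0.6261, -0.0559, 0.4617]
orientation: [-140.0, 0.1, -3.7]
force: [-0.3, 0.6, 0.7]
opening: 0.014
```

```bash
python3 st4.py .12,.2,.3,.4
python3 - <<'E'
from kin import *
p=snap('wrist','w13.png')
E
```

```text
22.7 [ 0.6261 -0.0559  0.4617] [-140.0231    0.0777   -3.6962] [ -3.4  17.   12.5 -40.1 -86.5  92.6] [-0.2911  0.6417  0.6924] [-1.8493  0.217  -0.0307] 0.014045204063290472
0.12 [ 0.6258 -0.0555  0.4627] [-0.0003 -0.001  -0.0004  0.0004  0.0001 -0.002 ]
0.2 [ 0.6247 -0.0734  0.4564] [-0.0003  0.0169 -0.0072  0.0004  0.0001 -0.002 ]
0.3 [ 0.6233 -0.0951  0.4465] [-0.0002  0.0398 -0.0136  0.0004  0.0001 -0.002 ]
0.4 [ 0.622  -0.1156  0.4346] [-0.0002  0.0632 -0.0176  0.0004  0.0001 -0.002 ]
```

View pics/w13.png

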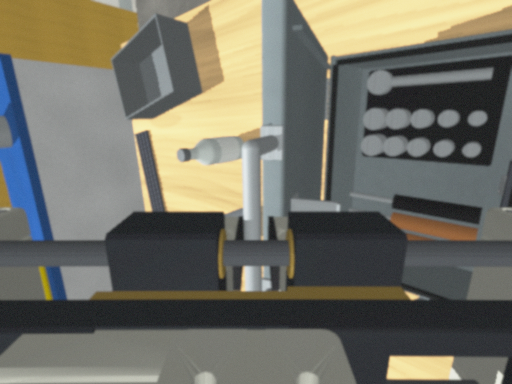

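>>> carry_out(moves="0.014 0 0.007 -0.003 0 0 0;0.014 0 0.015 -0.006 0 0 0;0.014 0 0.023 -0.009 0 0 0;0.014 0 0.031 -0.011 0 0 0;0.014 0 0.04 -0.0136 0 0 0;0.014 0 0.047 -0.015 0 0 0;0.014 0 0.055 -0.0165 0 0 0;0.014 0 0.063 -0.0176 0 0 0;0.014 0 0.063 -0.0176 0 0 0")

```text
clock: 23.65
tool_pos: [0.6221, -0.116, 0.434]
orientation: [-140.1, 0.1, -3.7]
force: [-0.7, -2.6, -1.8]
opening: 0.0142
```

```bash
python3 st4.py .4,.5,.6,.7,.8
python3 - <<'E'
from kin import *
p=snap('wrist','w14.png')
E
```

```text
23.65 [ 0.6221 -0.116   0.434 ] [-140.0544    0.1438   -3.7134] [ -8.8  19.4  12.3 -39.8 -87.9  98.3] [-0.6885 -2.5666 -1.8495] [-3.5674  0.5773  0.1067] 0.01424702917062856
0.4 [ 0.622  -0.1156  0.4346] [-0.0001 -0.0007 -0.0003  0.0009  0.0008 -0.0029]
0.5 [ 0.6208 -0.1349  0.4207] [-0.0001  0.0231 -0.002   0.0009  0.0008 -0.0029]
0.6 [ 0.6197 -0.1526  0.4049] [ 0.      0.0469 -0.0013  0.0009  0.0008 -0.0029]
0.7 [ 0.6187 -0.1687  0.3874] [ 0.0001  0.0705  0.0018  0.0009  0.0008 -0.0029]
0.8 [ 0.6178 -0.183   0.3683] [ 0.0002  0.0937  0.0072  0.0009  0.0008 -0.0029]
```

View pics/w14.png

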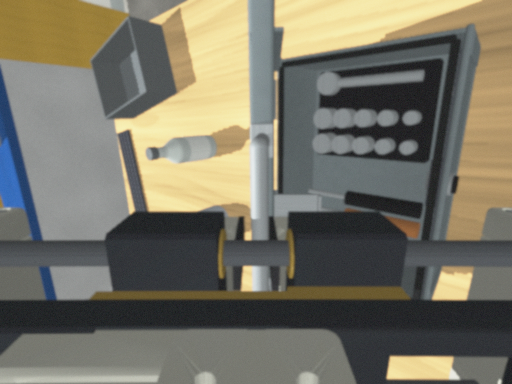

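>>> carry_out(moves="0.014 0 0.009 -0.001 0 0 0;0.014 0 0.018 -0.0015 0 0 0;0.014 0 0.027 -0.002 0 0 0;0.014 0 0.037 -0.002 0 0 0;0.014 0 0.047 -0.0013 0 0 0;0.014 0 0.056 0 0 0 0;0.014 0 0.065 0.001 0 0 0;0.014 0 0.075 0.0025 0 0 0;0.014 0 0.085 0.005 0 0 0;0.014 0 0.094 0.007 0 0 0;0.014 0 0.094 0.007 0 0 0")

```text
clock: 24.8
tool_pos: [0.6178, -0.1831, 0.3676]
orientation: [-140.0, 0.2, -3.7]
force: [-0.1, -1.8, -4.7]
opening: 0.0137
```

```bash
python3 st4.py .8,.9,1,1.1,1.2
python3 - <<'E'
from kin import *
p=snap('wrist','w15.png')
E
```

```text
24.8 [ 0.6178 -0.1831  0.3676] [-140.0288    0.1634   -3.7195] [-14.5  24.2  10.6 -39.2 -86.5 106.8] [-0.1361 -1.7647 -4.6655] [-3.962   0.3755 -0.0441] 0.013654773648549152
0.8 [ 0.6178 -0.183   0.3683] [-0.     -0.0005 -0.0005  0.0005  0.001  -0.0032]
0.9 [ 0.617  -0.1953  0.348 ] [ 0.      0.022   0.0072  0.0005  0.001  -0.0032]
1.0 [ 0.6163 -0.2056  0.3265] [ 0.0001  0.0437  0.0171  0.0005  0.001  -0.0032]
1.1 [ 0.6158 -0.2136  0.3041] [ 0.0002  0.0642  0.0291  0.0005  0.001  -0.0032]
1.2 [ 0.6155 -0.2193  0.281 ] [ 0.0003  0.0835  0.043   0.0005  0.001  -0.0032]
```

View pics/w15.png

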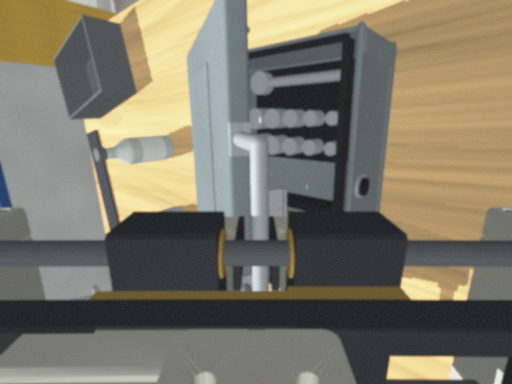

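>>> carry_out(moves="0.014 0 0.009 0.003 0 0 0;0.014 0 0.018 0.006 0 0 0;0.014 0 0.027 0.0095 0 0 0;0.014 0 0.036 0.0135 0 0 0;0.014 0 0.044 0.0172 0 0 0;0.014 0 0.052 0.022 0 0 0;0.014 0 0.06 0.0265 0 0 0;0.014 0 0.068 0.0315 0 0 0;0.014 0 0.076 0.0375 0 0 0;0.014 0 0.084 0.043 0 0 0;0.014 0 0.084 0.043 0 0 0")

```text
clock: 25.95
tool_pos: [0.6155, -0.2191, 0.2805]
orientation: [-140.0, 0.1, -3.7]
force: [0.4, -2.6, -5.6]
opening: 0.0142
```

```bash
python3 st4.py 1.2,1.25,1.29,1.33
python3 - <<'E'
from kin import *
p=snap('wrist','w16.png')
E
```

```text
25.95 [ 0.6155 -0.2191  0.2805] [-140.0057    0.1425   -3.7126] [-17.5  29.9   7.8 -39.1 -81.6 114.5] [ 0.4199 -2.5864 -5.5917] [-3.9445  0.2283 -0.111 ] 0.014150046888767847
1.2 [ 0.6155 -0.2193  0.281 ] [-0.     -0.0002 -0.0006  0.0001  0.0008 -0.0029]
1.25 [ 0.6154 -0.2214  0.2693] [ 0.      0.0089  0.0071  0.0001  0.0008 -0.0029]
1.29 [ 0.6153 -0.2225  0.2598] [ 0.0001  0.0159  0.0136  0.0001  0.0008 -0.0029]
1.33 [ 0.6152 -0.2233  0.2503] [ 0.0001  0.0226  0.0204  0.0001  0.0008 -0.0029]
```

View pics/w16.png

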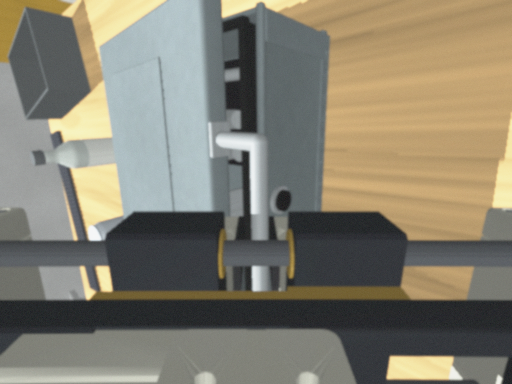

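>>> carry_out(moves="0.014 0 0.004 0.003 0 0 0;0.014 0 0.009 0.007 0 0 0;0.014 0 0.0125 0.0105 0 0 0;0.014 0 0.016 0.0138 0 0 0;0.014 0 0.019 0.017 0 0 0;0.014 0 0.019 0.017 0 0 0;0.014 0 0.019 0.017 0 0 0")

```text
clock: 26.7
tool_pos: [0.6154, -0.2221, 0.2575]
orientation: [-140.0, 0.0, -3.6]
force: [0.2, 1.4, 0.8]
opening: 0.0143
```

```bash
python3 st4.py 1.29,1.31,1.33,1.36
python3 - <<'E'
from kin import *
p=snap('wrist','w17.png');p=snap('side','s17.png')
E
```

```text
26.7 [ 0.6154 -0.2221  0.2575] [-139.9809    0.0339   -3.6402] [-17.8  31.4   7.  -39.3 -80.1 116.2] [0.1715 1.4262 0.7534] [-2.2343  0.2877 -0.0048] 0.014320277342285083
1.29 [ 0.6153 -0.2225  0.2598] [-0.0001 -0.0012 -0.0021 -0.0003  0.0002 -0.0007]
1.31 [ 0.6152 -0.223   0.2551] [-0.0001  0.0022  0.0012 -0.0003  0.0002 -0.0007]
1.33 [ 0.6152 -0.2233  0.2503] [-0.0001  0.0056  0.0047 -0.0003  0.0002 -0.0007]
1.36 [ 0.6152 -0.2237  0.2432] [-0.0001  0.0104  0.0099 -0.0003  0.0002 -0.0007]
```

View pics/w17.png

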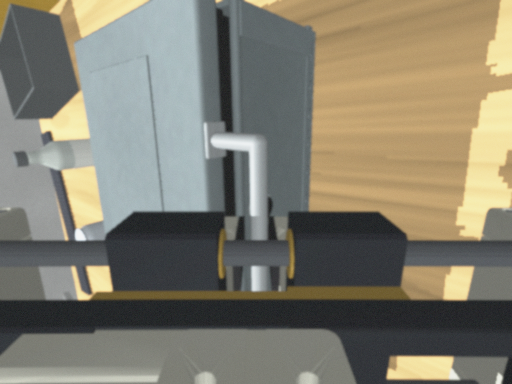

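View pics/s17.png

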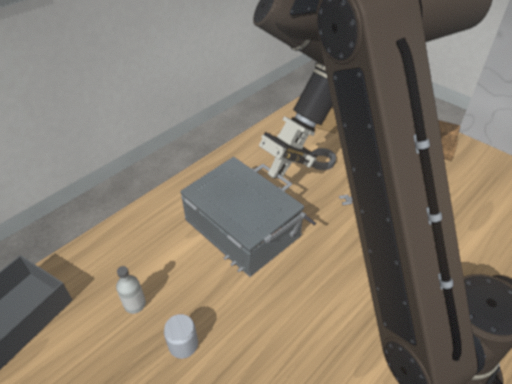

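>>> carry_out(moves="0.014 0 0.001 -0.015 0 0 0;0.014 0 0 -0.04 0 0 0;0.014 0 0 -0.08 0 0 0;0.014 0 0 -0.08 0 0 0;0.014 0 0 -0.08 0 0 0")

```text
clock: 27.3
tool_pos: [0.612, -0.2749, 0.3204]
orientation: [-140.1, -0.1, -3.7]
force: [1.4, 0.1, -1.3]
opening: 0.0142
```

```bash
cat > st5.py <<'E'
from kin import *
qc=np.load('q.npy')
P,R0,o=cur(); print(o['clock'],P,o['joint_pos'].round(1),o['force'],o['opening'],'tip z',(P+R0[:,2]*.178))
R=Rtool(qc[2],-10,0,True)
for z in (.2,.15,.135,.127):
    T=c2w(qc,(0,-.085,z))-R[:,2]*.178; q,e=ik(T,R,o['joint_pos']); print(z,rel(T,R),q.round(0),e.round(4))
E
python3 st5.py
python3 - <<'E'
from kin import *
p=snap('side','s18.png');p=snap('scene','sc18.png')
E
```

```text
27.3 [ 0.612  -0.2749  0.3204] [-21.7  29.9  13.  -37.7 -88.  114.4] [ 1.3833  0.0931 -1.338 ] 0.014157966935021544 tip z [ 0.6197 -0.1609  0.1839]
0.2 [-0.0003 -0.1719  0.0722 -0.5225 -0.0028 -0.001 ] [  5.  18.  -3. -11. -68.  85.] 0.0
0.15 [-0.0004 -0.1398  0.1106 -0.5225 -0.0028 -0.001 ] [  5.  20.  -6. -11. -62.  86.] 0.0
0.135 [-0.0004 -0.1301  0.1221 -0.5225 -0.0028 -0.001 ] [  5.  21.  -7. -11. -61.  87.] 0.0
0.127 [-0.0004 -0.125   0.1282 -0.5225 -0.0028 -0.001 ] [  5.  21.  -8. -11. -60.  87.] 0.0
```

View pics/s18.png

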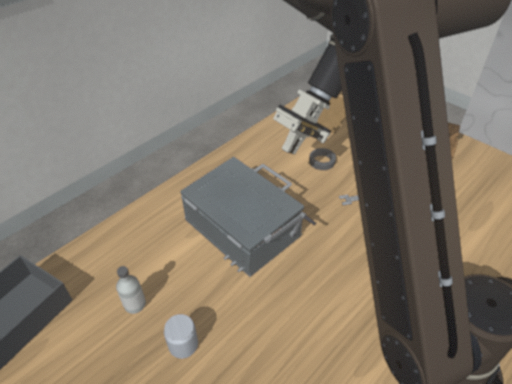

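>>> carry_out(moves="0 0 -0.03 0 -0.1 0 0;0 0 -0.07 0.02 -0.22 0 0;0 0 -0.1 0.035 -0.32 0 0;0 0 -0.14 0.055 -0.42 -0.002 0;0 0 -0.172 0.072 -0.522 -0.003 0;0 0 -0.172 0.072 -0.522 -0.003 0;0 0 -0.172 0.072 -0.522 -0.003 0;0 0 -0.172 0.072 -0.522 -0.003 0")

```text
clock: 28.2
tool_pos: [0.6233, -0.0962, 0.3732]
orientation: [-169.9, 0.3, -3.6]
force: [-0.7, -0.2, -0.5]
opening: 0.0007
```

```bash
python3 st5.py
python3 - <<'E'
from kin import *
q=np.load('q.npy')
p=snap('wrist','w19.png');p=snap('side','s19.png')
E
```

```text
28.2 [ 0.6233 -0.0962  0.3732] [  5.3  18.2  -2.9 -10.9 -68.   85.1] [-0.7111 -0.2035 -0.5298] 0.0006522723901376772 tip z [ 0.6245 -0.0649  0.198 ]
0.2 [-0.0001  0.0006 -0.0022 -0.0023  0.0047 -0.0003] [  5.  18.  -3. -11. -68.  85.] 0.0
0.15 [ 0.0002  0.0093  0.047  -0.0023  0.0047 -0.0003] [  5.  20.  -6. -11. -62.  86.] 0.0
0.135 [ 0.0002  0.012   0.0618 -0.0023  0.0047 -0.0003] [  5.  21.  -7. -11. -61.  87.] 0.0
0.127 [ 0.0003  0.0134  0.0697 -0.0023  0.0047 -0.0003] [  5.  21.  -8. -11. -60.  87.] 0.0
```

View pics/s19.png

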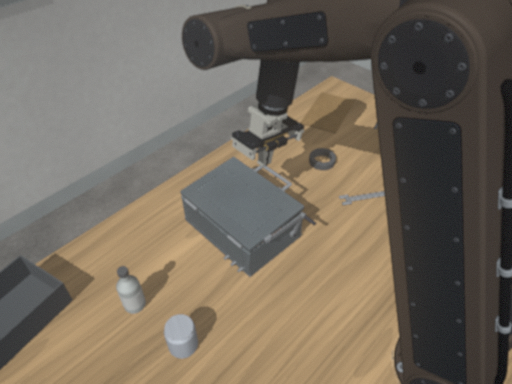

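>>> carry_out(moves="0 0 0.004 0.02 0 0.004 0;0 0 0.007 0.036 0 0.004 0;0 0 0.0085 0.044 0 0.004 0;0 0 0.0095 0.05 0 0.004 0;0 0 0.0105 0.054 0 0.004 0;0 0 0.0105 0.054 0 0.004 0")

```text
clock: 28.9
tool_pos: [0.6233, -0.0972, 0.3186]
orientation: [-169.9, -0.0, -3.7]
force: [-0.2, 0.4, -0.5]
opening: 0.0006
```

```bash
python3 st5.py|head -1
```

```text
28.9 [ 0.6233 -0.0972  0.3186] [  5.2  20.6  -6.7 -11.3 -61.6  86.4] [-0.1753  0.3904 -0.479 ] 0.0006035915198368029 tip z [ 0.6253 -0.0661  0.1434]
```

>>> carry_out(moves="0 0 0.0002 0.001 0 0 0;0 0 0.0004 0.002 0 0 0;0 0 0.0006 0.003 0 0 0;0 0 0.0007 0.004 0 0 0;0 0 0.0009 0.005 0 0 0;0 0 0.001 0.006 0 0 0;0 0 0.001 0.006 0 0 0")

```text
clock: 29.6
tool_pos: [0.6232, -0.0967, 0.3126]
orientation: [-169.9, -0.0, -3.6]
force: [0.4, -0.7, 0.3]
opening: 0.0004
```

```bash
python3 st5.py|head -1
```

```text
29.6 [ 0.6232 -0.0967  0.3126] [  5.3  20.9  -7.1 -11.4 -60.9  86.6] [ 0.4455 -0.6608  0.3426] 0.0003821615084131361 tip z [ 0.6252 -0.0656  0.1374]
```

>>> carry_out(moves="0 0 0.0001 0.0007 0 0 0;0 0 0.0002 0.0014 0 0 0;0 0 0.0003 0.002 0 0 0;0 0 0.0004 0.0027 0 0 0;0 0 0.0005 0.0034 0 0 0;0 0 0.0006 0.004 0 0 0;0 0 0.0006 0.004 0 0 0")

```text
clock: 30.3
tool_pos: [0.6233, -0.0968, 0.3089]
orientation: [-169.9, -0.0, -3.6]
force: [-0.9, -1.0, 3.6]
opening: 0.0005
```

```bash
python3 st5.py|head -1
```

```text
30.3 [ 0.6233 -0.0968  0.3089] [  5.3  21.1  -7.3 -11.5 -60.4  86.7] [-0.8582 -0.9787  3.5826] 0.0004738930133683187 tip z [ 0.6253 -0.0657  0.1336]
```

>>> carry_out(moves="0 0 0.0001 0.0005 0 0 0;0 0 0.0002 0.001 0 0 0;0 0 0.0002 0.0015 0 0 0;0 0 0.0002 0.0015 0 0 0")

```text
clock: 30.7
tool_pos: [0.6233, -0.0968, 0.3073]
orientation: [-169.9, -0.0, -3.6]
force: [-1.0, -3.0, 3.1]
opening: 0.0004
```

>>> carry_out(moves="0 0 0.0001 0.0005 0 0 0;0 0 0.0002 0.001 0 0 0;0 0 0.0002 0.001 0 0 0")

```text
clock: 31.0
tool_pos: [0.6233, -0.0968, 0.3063]
orientation: [-169.9, -0.0, -3.6]
force: [-0.8, -3.7, 4.7]
opening: 0.0005
```

>>> carry_out(moves="0 0 0 0.0005 0 0 0;0 0 0 0.001 0 0 0;0 0 0 0.001 0 0 0")

```text
clock: 31.3
tool_pos: [0.6233, -0.0961, 0.3047]
orientation: [-169.9, -0.0, -3.6]
force: [-0.8, -0.7, 0.2]
opening: 0.0006
```

>>> carry_out(moves="0 0 0 0.0005 0 0 0;0 0 0 0.001 0 0 0;0 0 0 0.001 0 0 0")

```text
clock: 31.6
tool_pos: [0.6233, -0.096, 0.3042]
orientation: [-169.9, -0.0, -3.6]
force: [0.1, 0.0, 2.8]
opening: 0.0004
```

>>> carry_out(moves="0 0 0 0.0005 0 0 0;0 0 0 0.001 0 0 0;0 0 0 0.001 0 0 0")

```text
clock: 31.9
tool_pos: [0.6233, -0.0961, 0.3035]
orientation: [-169.9, -0.0, -3.6]
force: [-1.5, -0.2, 5.4]
opening: 0.0005
```

>>> carry_out(moves="0 0 0 0.0005 0 0 0;0 0 0 0.0005 0 0 0")

```text
clock: 32.1
tool_pos: [0.6232, -0.096, 0.3034]
orientation: [-169.9, -0.0, -3.6]
force: [-3.2, -1.2, 7.9]
opening: 0.0004
```

>>> carry_out(moves="0 0 0 0.0005 0 0 0;0 0 0 0.0005 0 0 0")

```text
clock: 32.3
tool_pos: [0.6232, -0.096, 0.3032]
orientation: [-169.9, -0.1, -3.6]
force: [-3.6, -0.6, 10.5]
opening: 0.0002
```

>>> carry_out(moves="0 0 0 0.0005 0 0 0;0 0 0 0.0005 0 0 0")

```text
clock: 32.5
tool_pos: [0.6232, -0.096, 0.303]
orientation: [-169.9, -0.1, -3.6]
force: [-4.5, -0.8, 12.4]
opening: 0.0003
```

>>> carry_out(moves="0 0 0 0.0003 0 0 0;0 0 0 0.0003 0 0 0")

```text
clock: 32.7
tool_pos: [0.6232, -0.096, 0.3029]
orientation: [-169.9, -0.1, -3.6]
force: [-4.2, -1.9, 11.9]
opening: 0.0005
```

>>> carry_out(moves="0 0 0 0.0004 0 0 0;0 0 0 0.0004 0 0 0")

```text
clock: 32.9
tool_pos: [0.6232, -0.096, 0.3027]
orientation: [-169.9, -0.1, -3.6]
force: [-4.9, -0.5, 13.8]
opening: 0.0007
```

>>> carry_out(moves="0 0 0 0.0004 0 0 0;0 0 0 0.0004 0 0 0")

```text
clock: 33.1
tool_pos: [0.6232, -0.096, 0.3025]
orientation: [-169.9, -0.1, -3.6]
force: [-6.3, -1.5, 14.5]
opening: 0.0007
```

>>> carry_out(moves="0 0 0 0.0005 0 0 0;0 0 0 0.0005 0 0 0;0 0 0 -0.001 0 0 0;0 0 0 -0.002 0 0 0;0 0 0 -0.003 0 0 0;0 0 0 -0.003 0 0 0")

```text
clock: 33.7
tool_pos: [0.6233, -0.0961, 0.3035]
orientation: [-169.9, -0.0, -3.6]
force: [-1.2, 0.5, 4.0]
opening: 0.0001
```

```bash
python3 st5.py|head -1;  python3 - <<'E'
from kin import *
p=snap('wrist','w20.png')
E
```

```text
33.7 [ 0.6233 -0.0961  0.3035] [  5.3  21.4  -7.6 -11.5 -59.9  86.8] [-1.1634  0.4592  3.9593] 0.00011586638407604338 tip z [ 0.6254 -0.0649  0.1282]
```

>>> carry_out(moves="0 0 0 -0.001 0 0 0;0 0 0 -0.001 0 0 0")

```text
clock: 33.95
tool_pos: [0.6233, -0.0962, 0.3042]
orientation: [-169.9, -0.0, -3.6]
force: [-1.0, 0.6, -0.0]
opening: 0.0009
```

>>> carry_out(moves="0 0 0 -0.001 0 0 0;0 0 0 -0.001 0 0 0")

```text
clock: 34.15
tool_pos: [0.6233, -0.0965, 0.3055]
orientation: [-169.9, -0.0, -3.6]
force: [-0.1, 0.3, -0.6]
opening: 0.0003
```

>>> carry_out(moves="0 0 0 -0.0015 0 0 0;0 0 0 -0.0015 0 0 0")

```text
clock: 34.35
tool_pos: [0.6233, -0.0968, 0.3073]
orientation: [-169.9, -0.0, -3.6]
force: [-0.4, -0.3, 0.5]
opening: 0.0005
```

>>> carry_out(moves="0 0 0 -0.02 0 0 0;0 0 0 -0.05 0 0 0;0 0 0 -0.05 0 0 0")

```text
clock: 34.65
tool_pos: [0.6238, -0.1062, 0.3607]
orientation: [-169.9, -0.4, -3.6]
force: [0.1, 0.0, -0.1]
opening: 0.0009
```

```bash
python3 st5.py|head -1;  python3 - <<'E'
from kin import *
q=np.load('q.npy')
for n in ('wrist','side','scene'):
    p=snap(n,n+'21.png')
    im=p['image'][:,:,::-1]
    c={'wrist':(40,0,330,512),'side':(150,170,280,330),'scene':(150,150,300,320)}[n]
    s=3 if n!='wrist' else 1.5
    cv2.imwrite('pics/c'+n+'21.png',cv2.resize(im[c[0]:c[2],c[1]:c[3]],None,fx=s if n=='wrist' else 4,fy=s if n=='wrist' else 4,interpolation=cv2.INTER_CUBIC))
E
```

```text
34.65 [ 0.6238 -0.1062  0.3607] [  4.4  18.7  -3.8 -10.8 -66.   86.3] [ 0.0729  0.001  -0.0897] 0.0008679260114782207 tip z [ 0.627  -0.0752  0.1855]
```

View pics/cside21.png

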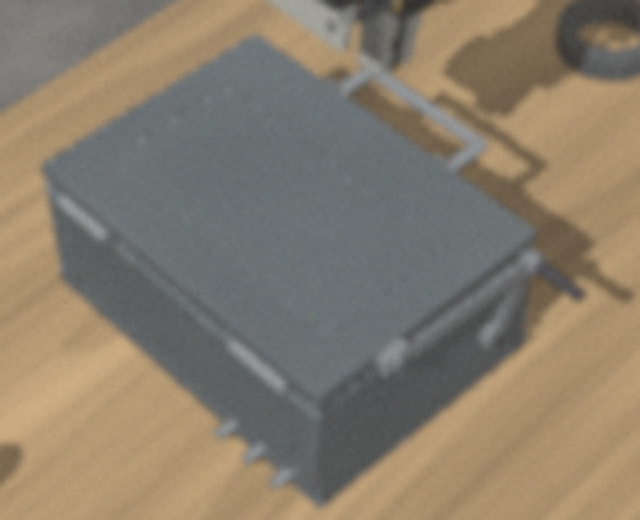

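View pics/cwrist21.png

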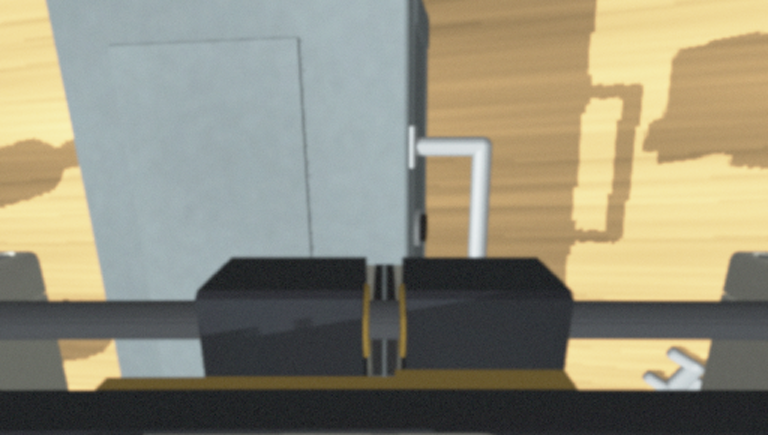

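>>> carry_out(moves="0 0 0.002 0.03 0 0 0;0 0 0.006 0.045 0 0 0;0 0 0.0085 0.0515 0 0 0;0 0 0.0085 0.0515 0 0 0;0 0 0.0085 0.0515 0 0 0")

```text
clock: 35.3
tool_pos: [0.6229, -0.105, 0.3039]
orientation: [-169.9, -0.0, -3.6]
force: [0.1, 0.2, 0.5]
opening: 0.001
```

>>> carry_out(moves="0 0 0 0.001 0 0 0;0 0 0 0.002 0 0 0;0 0 0 0.002 0 0 0")

```text
clock: 35.6
tool_pos: [0.6229, -0.1046, 0.3025]
orientation: [-169.9, -0.1, -3.6]
force: [-0.5, 0.3, 0.4]
opening: 0.0004
```

>>> carry_out(moves="0 0 0 0.001 0 0 0;0 0 0 0.001 0 0 0")

```text
clock: 35.8
tool_pos: [0.6229, -0.1046, 0.3022]
orientation: [-169.9, -0.1, -3.6]
force: [-1.8, -0.7, 5.0]
opening: 0.0006
```

>>> carry_out(moves="0 0 0 0.0006 0 0 0;0 0 0 0.0006 0 0 0")

```text
clock: 36.0
tool_pos: [0.6229, -0.1046, 0.3021]
orientation: [-169.9, -0.1, -3.6]
force: [-3.1, -1.1, 9.2]
opening: 0.0005
```

>>> carry_out(moves="0 0 0 0.0006 0 0 0;0 0 0 0.0006 0 0 0")

```text
clock: 36.2
tool_pos: [0.6229, -0.1045, 0.3018]
orientation: [-170.0, -0.1, -3.6]
force: [-4.1, -2.3, 11.4]
opening: 0.0004
```

>>> carry_out(moves="0 0 0 0.0005 0 0 0;0 0 0 0.0005 0 0 0")

```text
clock: 36.4
tool_pos: [0.6229, -0.1046, 0.3016]
orientation: [-170.0, -0.1, -3.6]
force: [-4.0, -1.7, 12.3]
opening: 0.0007
```

>>> carry_out(moves="0 0 0 0.0006 0 0 0;0 0 0 0.0006 0 0 0")

```text
clock: 36.6
tool_pos: [0.6228, -0.1045, 0.3013]
orientation: [-170.0, -0.1, -3.6]
force: [-4.7, -3.1, 15.7]
opening: 0.0
```

>>> carry_out(moves="0 0 0 0.0006 0 0 0;0 0 0 0.0006 0 0 0")

```text
clock: 36.8
tool_pos: [0.6229, -0.1045, 0.301]
orientation: [-170.0, -0.2, -3.6]
force: [-6.0, -2.6, 16.3]
opening: 0.0005
```

>>> carry_out(moves="0 0 0 0.0005 0 0 0;0 0 0 0.0005 0 0 0")

```text
clock: 37.0
tool_pos: [0.6228, -0.1045, 0.3008]
orientation: [-170.0, -0.2, -3.6]
force: [-6.0, -2.3, 18.5]
opening: 0.0005
```

>>> carry_out(moves="0 0 0 -0.001 0 0 0;0 0 0 -0.003 0 0 0;0 0 0 -0.02 0 0 0;0 0 0 -0.05 0 0 0;0 0 0 -0.05 0 0 0;0 0 0 -0.05 0 0 0")

```text
clock: 37.6
tool_pos: [0.6223, -0.1125, 0.3478]
orientation: [-169.9, -0.1, -3.6]
force: [-0.9, 0.1, -0.5]
opening: 0.0005
```

Run:
```python
from kin import *
qc=np.load('q.npy')
P,R0,o=cur(); print(o['clock'],P,o['joint_pos'].round(1),o['force'],P+R0[:,2]*.178)
R=Rtool(qc[2],-40,0,True)
for b in (.08,0):
    T=c2w(qc,(0,*lidpt(1.355,.238,.008)))-R[:,2]*(.163+b); print(rel(T,R),T)
```

```text
37.6 [ 0.6223 -0.1125  0.3478] [  3.8  19.4  -4.6 -11.1 -65.   87.2] [-0.8627  0.1249 -0.5055] [ 0.6246 -0.0814  0.1725]
[-0.      0.1676  0.0129  0.5216 -0.0023  0.0004] [ 0.612  -0.275   0.3057]
[-0.0002  0.1278  0.0822  0.5216 -0.0023  0.0004] [ 0.6152 -0.2237  0.2444]
```

>>> carry_out(moves="0.03 0 0.03 0 0.12 0 0;0.03 0 0.07 -0.005 0.24 0 0;0.03 0 0.11 0 0.36 0 0;0.03 0 0.15 0.008 0.46 0 0;0.03 0 0.1676 0.013 0.522 -0.002 0;0.022 0 0.1676 0.013 0.522 -0.002 0;0.016 0 0.1676 0.013 0.522 -0.002 0;0.016 0 0.1676 0.013 0.522 -0.002 0")

```text
clock: 38.4
tool_pos: [0.6122, -0.2739, 0.3049]
orientation: [-140.0, 0.1, -3.5]
force: [-0.2, -0.1, 0.2]
opening: 0.0168
```

```bash
python3 st4.py 1.34,1.36
python3 - <<'E'
from kin import *
p=snap('wrist','w22.png')
E
```

```text
38.4 [ 0.6122 -0.2739  0.3049] [-140.0404    0.0747   -3.5316] [-21.6  30.7  12.3 -37.7 -87.  115.3] [-0.2043 -0.0559  0.1905] [-2.1488  0.2962 -0.0897] 0.016815887326570907
1.34 [ 0.6152 -0.2235  0.2479] [ 0.     -0.0021  0.0761  0.0007  0.0019  0.0003]
1.36 [ 0.6152 -0.2237  0.2432] [0.     0.0011 0.0796 0.0007 0.0019 0.0003]
```

View pics/w22.png

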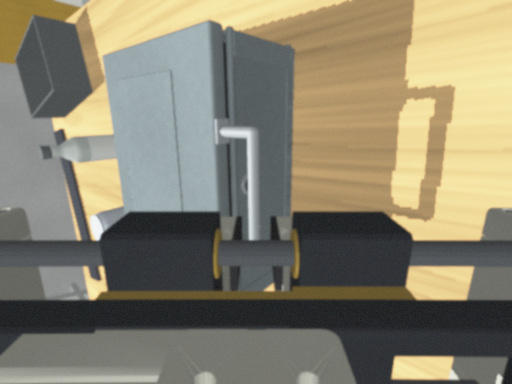

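>>> carry_out(moves="0.018 0 0 0.03 0 0 0;0.018 0 0 0.055 0 0 0;0.018 0 0 0.07 0 0 0;0.018 0 0 0.075 0 0 0;0.018 0 0 0.075 0 0 0")

```text
clock: 38.95
tool_pos: [0.6152, -0.2259, 0.2477]
orientation: [-140.0, 0.1, -3.5]
force: [1.0, -0.6, -0.0]
opening: 0.018
```

>>> carry_out(moves="0.018 0 -0.001 0 0 0 0;0.018 0 -0.002 0 0 0 0;0.018 0 -0.003 0 0 0 0;0.018 0 -0.003 0 0 0 0")

```text
clock: 39.35
tool_pos: [0.6151, -0.2248, 0.2499]
orientation: [-140.0, 0.0, -3.6]
force: [-1.0, -0.3, 0.6]
opening: 0.0178
```

>>> carry_out(moves="0.018 0 -0.001 0 0 0 0;0.018 0 -0.002 0 0 0 0;0.018 0 -0.002 0 0 0 0")

```text
clock: 39.65
tool_pos: [0.6152, -0.2229, 0.2508]
orientation: [-140.0, 0.1, -3.6]
force: [0.7, 0.1, -0.1]
opening: 0.0179
```

>>> carry_out(moves="0.018 0 -0.001 0 0 0 0;0.018 0 -0.002 0 0 0 0;0.018 0 -0.002 0 0 0 0")

```text
clock: 39.95
tool_pos: [0.6152, -0.2216, 0.2517]
orientation: [-140.0, 0.1, -3.6]
force: [-0.2, -1.4, -1.9]
opening: 0.0181
```

>>> carry_out(moves="0.018 0 -0.001 0 0 0 0;0.018 0 -0.0015 0 0 0 0;0.018 0 -0.0015 0 0 0 0")

```text
clock: 40.25
tool_pos: [0.6152, -0.2212, 0.2522]
orientation: [-140.1, 0.1, -3.6]
force: [0.5, -5.5, -5.8]
opening: 0.0179
```

>>> carry_out(moves="0.018 0 -0.001 0 0 0 0;0.018 0 -0.001 0 0 0 0")

```text
clock: 40.45
tool_pos: [0.6152, -0.221, 0.2524]
orientation: [-140.2, 0.1, -3.7]
force: [0.6, -7.5, -7.9]
opening: 0.018
```

>>> carry_out(moves="0.018 0 0.002 0 0 0 0;0.018 0 0.005 0 0 0 0;0.018 0 0.005 -0.02 0 0 0;0.018 0 0.005 -0.06 0 0 0;0.018 0 0.005 -0.11 0 0 0;0.018 0 0.005 -0.15 0 0 0;0.018 0 0.005 -0.15 0 0 0;0.018 0 0.005 -0.15 0 0 0;0.018 0 0.005 -0.15 0 0 0")

```text
clock: 41.35
tool_pos: [0.6091, -0.3187, 0.3645]
orientation: [-139.9, 0.1, -3.6]
force: [0.1, 0.1, -0.3]
opening: 0.0179
```

Run:
```python
from kin import *
P,R0,o=cur(); print(o['clock'],P,o['force'])
for n in('scene','side'): snap(n,n+'23.png')
p=snap('side');q=np.load('q.npy')
for th in (1.3,1.36): print(proj(p,c2w(q,(0,*lidpt(th,.238,.008)))))
```

```text
41.35 [ 0.6091 -0.3187  0.3645] [ 0.0891  0.1172 -0.2861]
[276.209  172.8731]
[276.3119 176.3564]
```

View pics/side23.png

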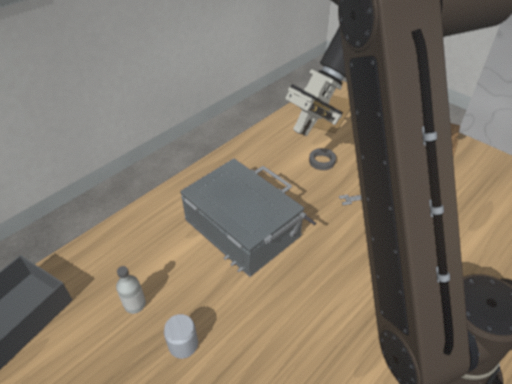

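View pics/scene23.png

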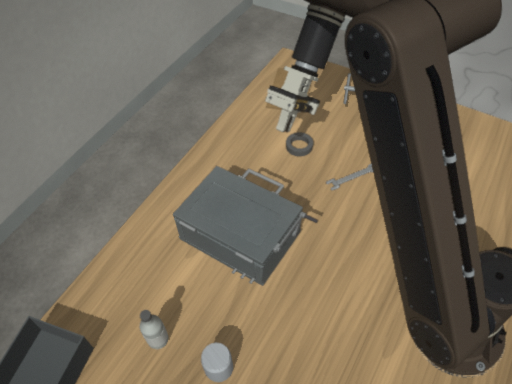

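The lid is flat and shut at about (245,205) in the side view. The gripper is clear of it, and the bottle, tin, tape and spanner are where they started. I'm handing in.

```bash
python3 -c "
from plant import ctrl
print(ctrl.close_job())"
```

```text
the job is handed in; nothing more can be done
None
```

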